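Open the drill-bit case and swing the bench magnifier over it

ROBOT

A 7-joint arm with a two-finger parallel gripper is mounted at the origin on a cart in front of the work surface, level with it; the furniture and walls round the work are solid. World frame = base frame: x ahead of the robot, y to its left, z up, the work surface at z = 0. Lengths are in m, angles in rad, forces in N, time in s.
With the tool pointing down it reaches from about 0.4 to 0.85 m from the base axis. Payload 10.4 kg.
Tool frame: the origin (TCP) lies between the finger pads; the fingertips stand 11 mm ahead of it and the grasp point (between the pads) lies 8 mm behind it (r.tcp_to_tips is the distance from the TCP to the fingertips, in m); z points along the fingers, y is the line along which they close (so a half turn about z gives the same grasp; the last joint's range is limited). The gripper opens to 87 mm and grips with 3 to 60 N. Pads are 19 mm wide; open, the fingers measure 117 mm over their backs; the gripper's body (75 mm by 190 mm) begins 51 mm behind the grasp point.
Start: joints at [-1.351, 0.332, -0.065, 1.46, 0.022, 1.35, -0.088], TCP at [0.15, 0.607, 0.234] pointing down, gripper open.
Joint ranges: [-2.6, 2.6], [-0.5, 2.12], [-1.47, 1.34], [0.16, 2.42], [-1.27, 4.41], [0.06, 2.06], [-2.6, 2.6]. Speed limits (rad/s): [2.22, 2.22, 2.79, 2.79, 3.14, 3.14, 3.14].

INTERFACE

Orientations are given as a unit quaternion [x, y, z, w].
In Python, from bench import r gives the robot as it stands. The module is installed in compiled form; this text tells all that it offers.
- The arm moves only by the shell command python3 -m crank 'ROWS' [FORCE]. ROWS is JSON, a list of rows, each an object of numbers: "claw": the closure, from -1 (fully open) to 1 (shut); "dx", "dy", "dz": the shift along the tool's x, y, z each as a share of 3 cm, from -1 to 1; "ax", "ay", "az": the turn, a rotation vector about the tool's x, y, z each as a share of 6 degrees, from -1 to 1. A call has 1 to 8 rows; each row shifts and turns the commanded pose from where the row before left it, along the tool's axes as they then stand; what a row does not reach is not made up. A row lasts 1/12 s, in which the tool goes at most 41.7 mm and 7.16 degrees, less where a joint would pass 70% of its speed; a pose out of reach is approached as far as the arm can. A call with a number of a shift or a turn outside -1 to 1 is refused whole. A call with a gripper value outside its range is refused whole. The fingers move at their own pace and stop on an object; FORCE is the grip in N (left out, the last holds). Time passes only in rows, so rows that do not move let the fingers close. It gives the time, the measured TCP pose, the force, the opening and the grip force at its end, in the units of the state.
- r.read_state(): the state, without advancing time (a new reading comes with each control period).
- r.camera(name): name is "side" or "top" or "wrist"; returns a dict with "color" (384x512x3 uint8, red, green, blue), "mtx" (3x3 intrinsics, pixels), "k1" (the pictures are not rectified: a ray, as slopes to the right and down, at radius r is drawn at 1 + k1 r^2 times it, then the intrinsics apply), "R" (3x3) and "t" (3): a world point X has camera coordinates R X + t; the wrist camera has in their place "hand_eye" (4x4, takes a point from camera to tool coordinates, whose origin is the TCP and whose axes are the flange's). Camera axes: x right, y down, z forward; pixel columns grow to the right and rows downward; lengths in m; the calibration is good to about 2 mm. A picture is of the moment at which its call begins: read the wrist's pose just before it. There is no depth.
- r.close_job(): hands the job in; it is judged then, once.
The state is a dict: "time": time; "joint_positions": joint angles; "joint_vel": joint speeds; "joint_torque": joint torques, N m; "ee_pos": TCP position; "eef_rot": TCP orientation; "ft_force": force on the tool from outside, world axes, zero at the start; "torque": the same for the moment, N m; "width": finger opening in m; "grip_force": force on a finger pad.
Only numpy, scipy, OpenCV 4.12 (cv2) and the standard library are available. Lean on these libraries where they do the work, as an engineer would, in place of code of your own. Each camera call takes 0.05 s, during which the arm holds its last target. There are 200 camera calls.

TASK

I want to check the drill bits under the bench magnifier. Take the tape measure off the drill-bit case and stand it upright on a clear patch of the bench, then lift the case's lid right back until it rests on its stop, and then swing the magnifier round (it has an upright handle) until the round lens is centred over the open case. Do not knock over or shift the tin, bottles, tub and tape roll that stand about.

Things in the scene. Friction and masses are not known exactly. Their poses are not given: they have to be found in the camera images.
- case: green drill-bit case, 66 x 132 x 38 mm high closed, does not move on the bench. Origin: centre of its underside. x: from front (finger tab) to back (hinge), y: along its length, z up. Lower half 22 mm high, lid above. The middle of the open case is where the lens belongs. Bits lie inside below 20 mm.
- case_lid (a joint): lid of the case. 0 closed, grows as it opens, 1.92 fully back on its stop. Hinge line along case y at x +34 mm, 22 mm above the bench. Light, no latch, no spring, a little friction: let go low it falls shut, near upright (1.3 to 1.75 rad) it may just stand there, so bring it all the way back.
- tab (a point): middle of the black finger tab on the lid's front edge: 36 mm wide along case y, 5 mm thick, sticks 15 mm out of the case front (from x -33 to -48 mm); underside 23 mm above the bench when closed, free underneath. The point lies 43 mm in front of the case's middle, on the tab's underside. Turns with the lid (its frame is the lid's).
- tape_measure: yellow and black tape measure standing on the closed lid, 43 mm thick (x), 66 mm high, about 0.3 kg. Origin: on its underside. Its housing runs from y -22 to +48 mm, grip it there across its thickness; the blade tongue reaches to y -49 mm.
- shoulder (a point): upright shoulder axis of the bench magnifier, 210 mm above the bench, on a post 22 mm thick with a 104 mm foot screwed to the bench. First link: 280 mm from here to the elbow axis. Second link: 240 mm from the elbow to the lens centre. Links turn level, friction 0.5 (shoulder) and 0.35 N m (elbow) holds them where left. They run above 190 mm, clear of all loose things; knobs end at 233 mm.
- lens (a point): centre of the round lens, on its underside, always 130 mm above the bench. Black ring, 105 mm outer diameter, 14 mm high. A neck 20 mm thick drops to the ring 66 mm from the lens centre on the elbow's side. Ring, neck and handle hit things taller than 130 mm. The elbow bends one way only: seen from above the second link is turned clockwise from the first (0 to 2.75 rad).
- handle (a point): black upright handle on the ring, round, 15 to 18 mm thick, standing from 132 to 216 mm above the bench, 62 mm beyond the lens centre as seen from the elbow. This point: on its axis, 192 mm high, where to take it from above. It turns with the second link.
- old_tin: brown paint tin, loose, 137 mm diameter (159 over the bail's ears), 151 mm high: the lens does not pass over it. Origin: centre of its underside.
- glue_bottle: dark blue glue bottle with a white nozzle, loose, 51 mm diameter, 184 mm high: the lens does not pass over it, the links do. Origin: centre of its underside.
- oil_bottle: small cream oil bottle with a red spout, loose, 40 mm diameter, 118 mm high: the lens passes over it. Origin: centre of its underside.
- filler_tub: filler tub with an orange lid, loose, 70 mm diameter, 66 mm high. Origin: centre of its underside.
- masking_tape: roll of masking tape lying flat, loose, 100 mm diameter, 24 mm high. Origin: centre of its underside. Between it and the case, level with the case and 0.13 to 0.23 m to the left of its middle, the bench is clear.
Things that resemble listed ones, but are neither listed nor needed, are in the scene too. What is shaped like the tape_measure but orange is not meant.

How it is judged:
On the way, in this order (a step that is already met when the one before it is completed fails the run):
1. the tape measure stands on the bench, off the case (height (world z) of tape_measure between -0.01 and 0.006 m and angle between tape_measure's own z axis and vertical below 0.15 rad and horizontal distance between tape_measure and case above 0.08 m and linear speed of tape_measure below 0.03 m/s), for 0.2 s.
2. the lid is right back on its stop (value of joint case_lid above 1.8 rad and velocity of joint case_lid below 0.1 rad/s), for 0.2 s.
3. the lens is centred over the open case (horizontal distance between lens and case below 0.02 m), for 0.2 s.
At the end, for the whole second after the job is handed in: The tape measure stands upright (within 0.15 rad) on the bench, its origin more than 80 mm from the case's middle; the lid is open beyond 1.8 rad, resting on its stop; the lens centre is within 20 mm (horizontally) of the case's middle; tape measure and lid at rest (all of step 1 and all of step 2 and horizontal distance between lens and case below 0.02 m); the robot touches nothing.
It fails at once if old tin tipped over (0.3 rad) or shifted by more than 30 mm (distance of old_tin from where it was at the start of the episode above 0.03 m or angle between old_tin's own z axis and vertical above 0.3 rad).
It fails at once if glue bottle tipped over (0.3 rad) or shifted by more than 30 mm (distance of glue_bottle from where it was at the start of the episode above 0.03 m or angle between glue_bottle's own z axis and vertical above 0.3 rad).
It fails at once if oil bottle tipped over (0.3 rad) or shifted by more than 30 mm (distance of oil_bottle from where it was at the start of the episode above 0.03 m or angle between oil_bottle's own z axis and vertical above 0.3 rad).
It fails at once if filler tub tipped over (0.3 rad) or shifted by more than 30 mm (distance of filler_tub from where it was at the start of the episode above 0.03 m or angle between filler_tub's own z axis and vertical above 0.3 rad).
It fails at once if masking tape tipped over (0.3 rad) or shifted by more than 30 mm (distance of masking_tape from where it was at the start of the episode above 0.03 m or angle between masking_tape's own z axis and vertical above 0.3 rad).
It also fails if it takes over 64 s, if anything falls off the work surface, if the arm or the gripper's body presses on something with over 40 N, if the wrist force passes 120 N, or if a joint passes its speed limit or range.

## Working session

There is one attempt and no reset: what is moved stays moved. The work goes in short steps, Python scripts to look and compute and a shell command to move; the robot and the scene stay as the last step left them, time stands still between calls to the robot, and variables do not carry over. Pictures are saved under pics/ and viewed, at most 10 in all, crops included, and the job is handed in when it is done.

```bash
mkdir -p pics; cat > h.py <<'E'
import numpy as np,cv2,json
from bench import r
from scipy.spatial.transform import Rotation as Ro
def snap(n,save=None):
    s=r.read_state(); c=r.camera(n)
    c['s']=s
    if n=='wrist':
        T=np.eye(4);T[:3,:3]=Ro.from_quat(s['eef_rot']).as_matrix();T[:3,3]=s['ee_pos']
        M=np.linalg.inv(T@np.array(c['hand_eye']));c['R']=M[:3,:3];c['t']=M[:3,3]
    if save: cv2.imwrite(save,c['color'][:,:,::-1])
    return c
def ray(c,u,v):
    K=np.array(c['mtx']);d=np.array([(u-K[0,2])/K[0,0],(v-K[1,2])/K[1,1]]);p=d.copy()
    for _ in range(30): p=d/(1+c['k1']*(p@p))
    R=np.array(c['R']);return -R.T@np.array(c['t']),R.T@np.r_[p,1]
def atz(c,u,v,z):
    o,d=ray(c,u,v);return o+d*(z-o[2])/d[2]
def proj(c,X):
    p=np.array(c['R'])@np.array(X)+np.array(c['t']);q=p[:2]/p[2];q=q*(1+c['k1']*(q@q))
    K=np.array(c['mtx']);return np.array([K[0,0]*q[0]+K[0,2],K[1,1]*q[1]+K[1,2]])
E
python3 - <<'E'
from h import *
import pickle
cs={n:snap(n) for n in('top','side','wrist')}
pickle.dump(cs,open('c0.pkl','wb'))
for n in('top','side'):
    cv2.imwrite(f'pics/{n}0.png',cv2.resize(cs[n]['color'][:,:,::-1],(800,600),interpolation=cv2.INTER_CUBIC))
    print(n,-np.array(cs[n]['R']).T@cs[n]['t'],np.array(cs[n]['R'])[2])
s=r.read_state();print(s)
E
```

```text
top [-0.00531574  0.11441465  1.77456405] [ 0.33457306 -0.08199713 -0.93879569]
side [ 0.30685285 -0.9259705   0.85004385] [ 0.22195444  0.77512302 -0.59154082]
{'time': 0.15, 'joint_positions': array([-1.35058709,  0.33271107, -0.0646774 ,  1.46069425,  0.02162188,
        1.34989475, -0.08853331]), 'joint_vel': array([-8.68364713e-04, -2.22643804e-03, -4.06378038e-04, -1.14011112e-03,
        4.36582416e-04,  8.96459750e-05,  1.33980710e-04]), 'joint_torque': array([ 1.48516301e-03, -6.23636127e+01,  2.51254271e-02, -3.90142071e+01,
       -6.11944380e-02,  3.73330945e-02,  1.17058639e-04]), 'ee_pos': array([0.15022617, 0.60641425, 0.23297227]), 'eef_rot': array([ 1.21123513e-01,  9.92637315e-01, -5.05183472e-04, -2.62876630e-05]), 'ft_force': array([ 0.42108773, -0.27886024,  0.8776546 ]), 'torque': array([-0.04256455, -0.04039867, -0.01501929]), 'grip_force': 0.0, 'width': 0.08678814773384916}
```

View pics/top0.png

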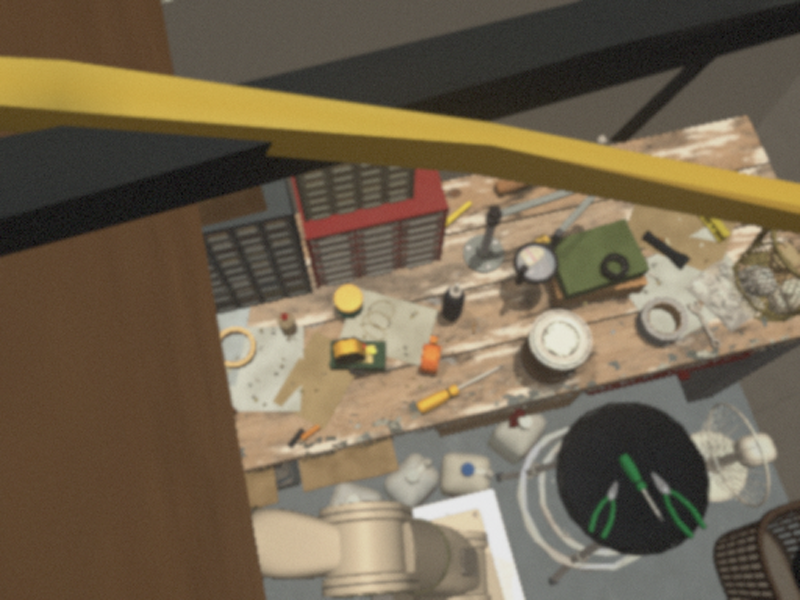

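View pics/side0.png

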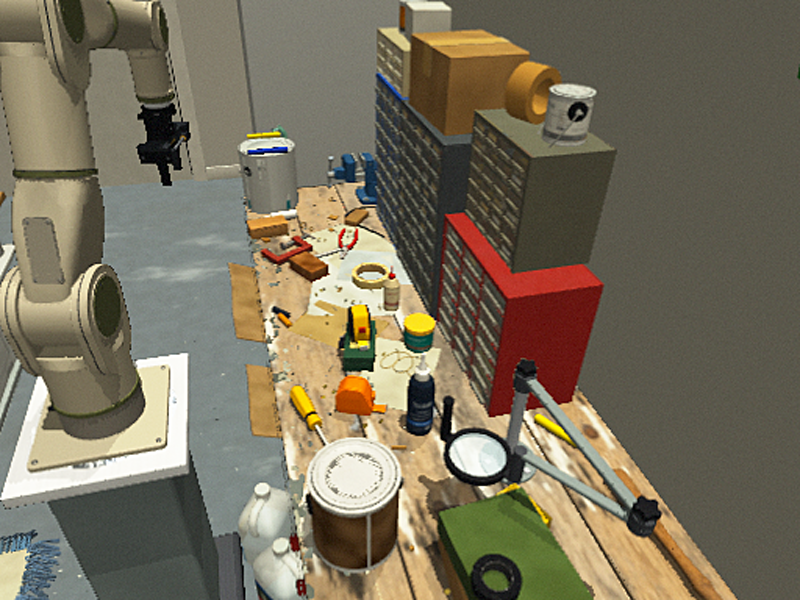

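```bash
python3 - <<'E'
from h import *
import pickle
cs=pickle.load(open('c0.pkl','rb'))
def crop(n,u,v,w,h,f):
    c=cs[n]['color'][v:v+h,u:u+w,::-1];return cv2.resize(c,None,fx=f,fy=f,interpolation=cv2.INTER_CUBIC)
a=crop('top',195,195,65,55,6)   # 390x330
b=crop('side',205,185,65,55,6)
c=crop('top',270,110,130,80,3)
d=crop('side',270,220,160,125,2.4375)
c=cv2.resize(c,(390,240));d=cv2.resize(d,(390,240))
cv2.imwrite('pics/crop1.png',np.vstack([np.hstack([a,b]),np.hstack([c,d])]))
E
```

```text
(no output)
```

View pics/crop1.png

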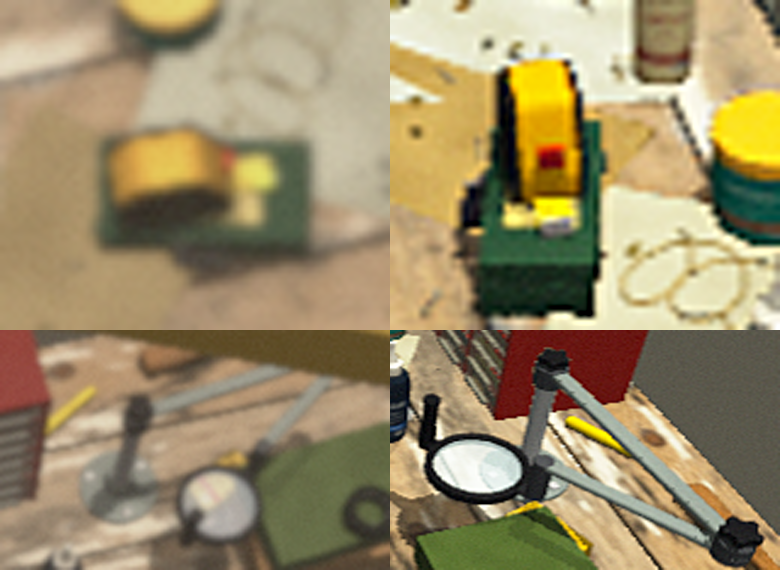

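```bash
python3 - <<'E'
from h import *
import pickle
np.set_printoptions(precision=3,suppress=True)
cs=pickle.load(open('c0.pkl','rb'));T,S=cs['top'],cs['side']
t=lambda u,v,z:atz(T,195+u/6,195+v/6,z)
s=lambda u,v,z:atz(S,205+(u-390)/6,185+v/6,z)
print('case top TL',t(100,140,.038),'TR',t(308,140,.038),'BLbot',t(100,245,0),'BRbot',t(308,245,0))
print('side near bot',s(480,314,0),s(597,314,0),'tab',s(472,207,.025))
D=lambda u,v,n,z:atz(cs[n],u/1.5625,v/1.5625,z)
print('foot',D(486,255,'top',0),'lens top',D(535,262,'top',.137),'lens side',D(477,455,'side',.144),'handle top',D(448,400,'side',.216))
print('shoulder',D(526,368,'side',.233),'elbow',D(645,510,'side',.233), 'sh top',D(494,213,'top',.233))
print('tin',D(558,345,'top',.151),D(354,472,'side',.151),'glue',D(455,290,'top',.184),D(420,360,'side',.184),'oil',D(288,318,'top',0.118),D(392,272,'side',.118))
print('tub',D(348,297,'top',.066),D(420,325,'side',.066),'mtape',D(236,348,'top',.024),D(371,272,'side',.024),'orange',D(355,410,'side',0))
W=cs['wrist'];print(np.array(W['hand_eye']),W['mtx'])
E
```

```text
case top TL [0.561 0.125 0.038] TR [0.531 0.    0.038] BLbot [0.507 0.139 0.   ] BRbot [0.476 0.014 0.   ]
side near bot [0.471 0.012 0.   ] [ 0.534 -0.004  0.   ] tab [0.48  0.075 0.025]
foot [ 0.703 -0.303  0.   ] lens top [ 0.604 -0.376  0.137] lens side [ 0.602 -0.383  0.144] handle top [ 0.569 -0.329  0.216]
shoulder [ 0.705 -0.307  0.233] elbow [ 0.733 -0.582  0.233] sh top [ 0.704 -0.294  0.233]
tin [ 0.397 -0.361  0.151] [ 0.413 -0.374  0.151] glue [ 0.564 -0.169  0.184] [ 0.568 -0.195  0.184] oil [0.612 0.207 0.118] [0.624 0.189 0.118]
tub [0.65  0.061 0.066] [0.649 0.046 0.066] mtape [0.602 0.347 0.024] [0.611 0.345 0.024] orange [ 0.47  -0.107  0.   ]
[[ 0.    -0.967 -0.255  0.07 ]
 [ 1.     0.001 -0.001  0.   ]
 [ 0.001 -0.255  0.967 -0.152]
 [ 0.     0.     0.     1.   ]] [[298.102   0.    258.585]
 [  0.    298.102 190.308]
 [  0.      0.      1.   ]]
```

Two things could be taken for the tape measure: the yellow and black one on the green case (top (350,348), side (360,325)), and the orange look-alike (top (430,355), side (355,395)). I choose the yellow one. The crop shows it standing on the green case, with its tongue toward -y and the black tab on the robot side. Moving over it now.

```bash
python3 -m crank '[{"dx":-1,"dy":-0.86,"claw":-1},{"dx":-1,"dy":-0.86,"claw":-1},{"dx":-1,"dy":-0.86,"claw":-1},{"dx":-1,"dy":-0.86,"claw":-1},{"dx":-1,"dy":-0.86,"claw":-1},{"dx":-1,"dy":-0.86,"claw":-1},{"dx":-1,"dy":-0.86,"claw":-1},{"dx":-1,"dy":-0.86,"claw":-1}]' 20; python3 -m crank '[{"dx":-1,"dy":-0.86,"claw":-1},{"dx":-1,"dy":-0.86,"claw":-1},{"dx":-1,"dy":-0.86,"claw":-1},{"dx":-1,"dy":-0.86,"claw":-1},{"dx":-1,"dy":-0.86,"claw":-1},{"dx":-0.7,"dy":-0.7,"claw":-1},{"claw":-1},{"claw":-1}]'
python3 - <<'E'
from h import *
c=snap('wrist');s=c['s'];print(s['joint_positions'])
cv2.imwrite('pics/w1.png',cv2.resize(c['color'][:,:,::-1],(800,600)))
import pickle;pickle.dump(c,open('w1.pkl','wb'))
E
```

```text
[-1.35058709  0.33271107 -0.0646774   1.46069425  0.02162188  1.34989475
 -0.08853331]invalid input at $[0]: expected keys claw, dx, dy, dz, ax, ay, az
invalid input at $[0]: expected keys claw, dx, dy, dz, ax, ay, az
```

View pics/w1.png

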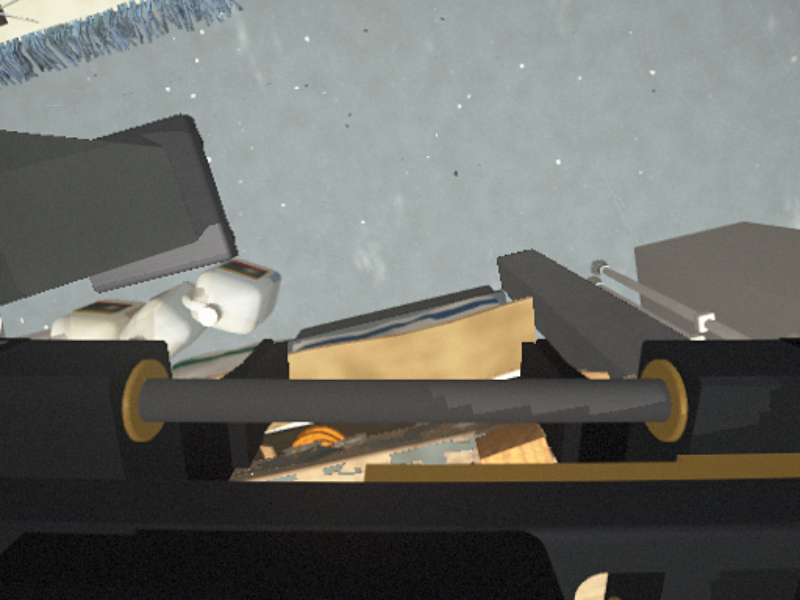

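The wrist view at the start pose shows only floor and the gripper, because the rows were refused: each one needs all seven keys. Sending them again in full.

```bash
python3 -m crank '[{"dx":-1,"dy":-0.86,"dz":0,"ax":0,"ay":0,"az":0,"claw":-1},{"dx":-1,"dy":-0.86,"dz":0,"ax":0,"ay":0,"az":0,"claw":-1},{"dx":-1,"dy":-0.86,"dz":0,"ax":0,"ay":0,"az":0,"claw":-1},{"dx":-1,"dy":-0.86,"dz":0,"ax":0,"ay":0,"az":0,"claw":-1},{"dx":-1,"dy":-0.86,"dz":0,"ax":0,"ay":0,"az":0,"claw":-1},{"dx":-1,"dy":-0.86,"dz":0,"ax":0,"ay":0,"az":0,"claw":-1},{"dx":-1,"dy":-0.86,"dz":0,"ax":0,"ay":0,"az":0,"claw":-1},{"dx":-1,"dy":-0.86,"dz":0,"ax":0,"ay":0,"az":0,"claw":-1}]' 20; python3 -m crank '[{"dx":-1,"dy":-0.86,"dz":0,"ax":0,"ay":0,"az":0,"claw":-1},{"dx":-1,"dy":-0.86,"dz":0,"ax":0,"ay":0,"az":0,"claw":-1},{"dx":-1,"dy":-0.86,"dz":0,"ax":0,"ay":0,"az":0,"claw":-1},{"dx":-1,"dy":-0.86,"dz":0,"ax":0,"ay":0,"az":0,"claw":-1},{"dx":-1,"dy":-0.86,"dz":0,"ax":0,"ay":0,"az":0,"claw":-1},{"dx":-1,"dy":-0.86,"dz":0,"ax":0,"ay":0,"az":0,"claw":-1},{"dx":0,"dy":0,"dz":0,"ax":0,"ay":0,"az":0,"claw":-1},{"dx":0,"dy":0,"dz":0,"ax":0,"ay":0,"az":0,"claw":-1}]'
python3 - <<'E'
from h import *
print(r.read_state()['joint_positions'])
E
```

```text
time: 0.87
ee_pos: [0.3343, 0.3468, 0.2336]
eef_rot: [0.121, 0.993, 0.0, -0.0]
ft_force: [1.6, 0.8, 0.6]
width: 0.0868
grip_force: 0.0
time: 1.53
ee_pos: [0.472, 0.1529, 0.2335]
eef_rot: [0.123, 0.992, -0.0, 0.0]
ft_force: [-0.4, 0.7, -0.4]
width: 0.0872
grip_force: 0.0
[-0.7716497   0.03535593  0.37769097  1.81170158 -0.01332599  1.29711096
  0.93280585]
```

```bash
python3 -m crank '[{"dx":0,"dy":0,"dz":0,"ax":0,"ay":0,"az":-1,"claw":-1},{"dx":0,"dy":0,"dz":0,"ax":0,"ay":0,"az":-1,"claw":-1},{"dx":0,"dy":0,"dz":0,"ax":0,"ay":0,"az":-1,"claw":-1},{"dx":0,"dy":0,"dz":0,"ax":0,"ay":0,"az":-1,"claw":-1},{"dx":0,"dy":0,"dz":0,"ax":0,"ay":0,"az":-1,"claw":-1}]'
python3 - <<'E'
from h import *
print(r.read_state()['joint_positions'])
E
```

```text
time: 1.95
ee_pos: [0.4703, 0.1565, 0.2334]
eef_rot: [-0.144, 0.99, 0.0, -0.0]
ft_force: [0.3, 0.4, -0.7]
width: 0.087
grip_force: 0.0
[-0.76589802  0.03495122  0.36380563  1.81203583 -0.01342633  1.29722773
  1.46032194]
```

```bash
python3 -m crank '[{"dx":0,"dy":0,"dz":0,"ax":0,"ay":0,"az":1,"claw":-1},{"dx":0,"dy":0,"dz":0,"ax":0,"ay":0,"az":1,"claw":-1},{"dx":0,"dy":0,"dz":0,"ax":0,"ay":0,"az":1,"claw":-1},{"dx":0,"dy":0,"dz":0,"ax":0,"ay":0,"az":1,"claw":-1},{"dx":0,"dy":0,"dz":0,"ax":0,"ay":0,"az":1,"claw":-1},{"dx":0,"dy":0,"dz":0,"ax":0,"ay":0,"az":1,"claw":-1},{"dx":0,"dy":0,"dz":0,"ax":0,"ay":0,"az":1,"claw":-1},{"dx":0,"dy":0,"dz":0,"ax":0,"ay":0,"az":1,"claw":-1}]';python3 -m crank '[{"dx":0,"dy":0,"dz":0,"ax":0,"ay":0,"az":1,"claw":-1},{"dx":0,"dy":0,"dz":0,"ax":0,"ay":0,"az":1,"claw":-1},{"dx":0,"dy":0,"dz":0,"ax":0,"ay":0,"az":1,"claw":-1},{"dx":0,"dy":0,"dz":0,"ax":0,"ay":0,"az":1,"claw":-1},{"dx":0,"dy":0,"dz":0,"ax":0,"ay":0,"az":1,"claw":-1},{"dx":0,"dy":0,"dz":0,"ax":0,"ay":0,"az":1,"claw":-1},{"dx":0,"dy":0,"dz":0,"ax":0,"ay":0,"az":1,"claw":-1},{"dx":0,"dy":0,"dz":0,"ax":0,"ay":0,"az":1,"claw":-1}]';python3 -m crank '[{"dx":-0.7,"dy":0.5,"dz":0,"ax":0,"ay":0,"az":1,"claw":-1},{"dx":-0.7,"dy":0.5,"dz":0,"ax":0,"ay":0,"az":1,"claw":-1},{"dx":-0.7,"dy":0.6,"dz":0,"ax":0,"ay":0,"az":1,"claw":-1},{"dx":-0.7,"dy":0.6,"dz":0,"ax":0,"ay":0,"az":1,"claw":-1},{"dx":-0.7,"dy":0.6,"dz":0,"ax":0,"ay":0,"az":0,"claw":-1},{"dx":0,"dy":0,"dz":0,"ax":0,"ay":0,"az":0,"claw":-1}]'
python3 - <<'E'
from h import *
s=r.read_state();print(s['joint_positions'],Ro.from_quat(s['eef_rot']).as_matrix().round(3))
E
```

```text
time: 2.62
ee_pos: [0.4703, 0.1565, 0.2334]
eef_rot: [0.276, 0.961, 0.0, -0.0]
ft_force: [0.4, -0.2, 0.5]
width: 0.087
grip_force: 0.0
time: 3.28
ee_pos: [0.4703, 0.1565, 0.2334]
eef_rot: [0.643, 0.766, -0.0, -0.0]
ft_force: [1.0, 0.5, -0.1]
width: 0.0868
grip_force: 0.0
time: 3.78
ee_pos: [0.5519, 0.0434, 0.2334]
eef_rot: [0.789, 0.614, -0.0, 0.001]
ft_force: [0.5, 0.1, -0.3]
width: 0.0869
grip_force: 0.0
[-0.63879946  0.1801428   0.54209125  1.68018942 -0.09374965  1.30743477
 -0.32711952] [[ 0.245  0.969  0.001]
 [ 0.969 -0.245 -0.002]
 [-0.002  0.001 -1.   ]]
```

```bash
python3 - <<'E'
from h import *
import pickle
c=snap('wrist');pickle.dump(c,open('w2.pkl','wb'))
cv2.imwrite('pics/w2.png',cv2.resize(c['color'][:,:,::-1],(800,600)))
E
```

```text
(no output)
```

View pics/w2.png

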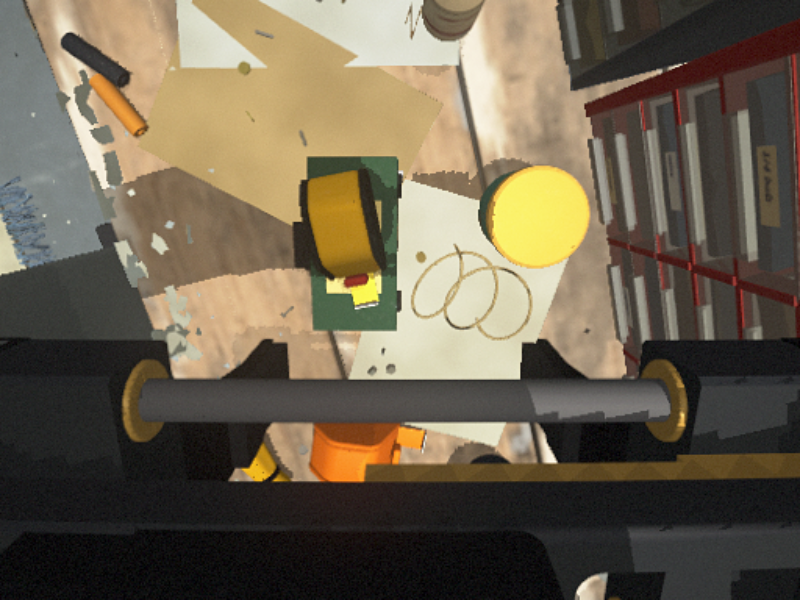

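```bash
python3 - <<'E'
from h import *
import pickle
np.set_printoptions(precision=4,suppress=True)
c=pickle.load(open('w2.pkl','rb'));f=1.5625
P=lambda u,v,z:atz(c,u/f,v/f,z)[:2]
cor=np.array([P(308,157,.038),P(397,156,.038),P(396,330,.038),P(314,331,.038)])
C=cor.mean(0);e=(cor[0]+cor[1]-cor[2]-cor[3]);yaw=np.arctan2(-e[0],e[1]);print('case',C,yaw,np.linalg.norm(cor[0]-cor[1]),np.linalg.norm(cor[0]-cor[3]))
xc=np.array([np.cos(yaw),np.sin(yaw)]);yc=np.array([-xc[1],xc[0]])
loc=lambda p:np.array([(p-C)@xc,(p-C)@yc])*1000
print('tab',loc(P(300,242,.028)))
for n,u,v,z in [('tl',304,182,.1),('tr',370,168,.1),('bl',328,276,.08),('br',384,265,.08),('tongue',366,304,.04),('tongueL',354,308,.04),('tongueR',379,303,.04),('lab TL',328,293,.038),('topmidfar',340,170,.09)]:print(n,loc(P(u,v,z)))
print('tub',loc(P(540,217,.066)),'oilbase',loc(P(452,20,.05)),'cab front',P(588,105,0),P(610,240,0),P(632,370,0),'orange',P(352,455,0.03))
np.save('case.npy',np.r_[C,yaw])
# render model outline of the tape with candidate pose
im=cv2.resize(c['color'][:,:,::-1],(800,600))
E
```

```text
case [0.5192 0.0681] -0.2600033912453245 0.06380907835988929 0.13155391879016234
tab [-42.4185   2.2486]
tl [-22.58    48.7111]
tr [16.8336 57.1947]
bl [-13.0958 -12.8699]
br [24.4402 -4.9247]
tongue [  9.0356 -43.3643]
tongueL [ -0.257  -46.6874]
tongueR [ 19.0476 -42.4407]
lab TL [-20.3255 -35.4936]
topmidfar [-2.2626 55.9113]
tub [129.9687  26.9684] oilbase [ 66.9976 151.8155] cab front [0.7208 0.1268] [0.7227 0.0174] [ 0.7266 -0.1046] orange [ 0.4671 -0.1074]
```

```bash
python3 -m crank '[{"dx":0.63,"dy":-0.61,"dz":0,"ax":0,"ay":0,"az":0,"claw":-1},{"dx":0.63,"dy":-0.61,"dz":0,"ax":0,"ay":0,"az":0,"claw":-1},{"dx":0,"dy":0,"dz":1,"ax":0,"ay":0,"az":-0.62,"claw":-1},{"dx":0,"dy":0,"dz":1,"ax":0,"ay":0,"az":-0.62,"claw":-1},{"dx":0,"dy":0,"dz":1,"ax":0,"ay":0,"az":0,"claw":-1},{"dx":0,"dy":0,"dz":0,"ax":0,"ay":0,"az":0,"claw":-1},{"dx":0,"dy":0,"dz":0,"ax":0,"ay":0,"az":0,"claw":-1}]'
python3 - <<'E'
from h import *
import pickle
c=snap('wrist')
s=c['s'];print(s['ee_pos'],Ro.from_quat(s['eef_rot']).as_matrix()[:2,:2].round(3))
cv2.imwrite('pics/w3.png',c['color'][100:384,:,::-1])
E
```

```text
time: 4.42
ee_pos: [0.5229, 0.0944, 0.143]
eef_rot: [0.745, 0.667, -0.001, -0.001]
ft_force: [0.7, -1.0, 0.4]
width: 0.0867
grip_force: 0.0
[0.52289274 0.09438011 0.14303799] [[ 0.111  0.994]
 [ 0.994 -0.111]]
```

View pics/w3.png

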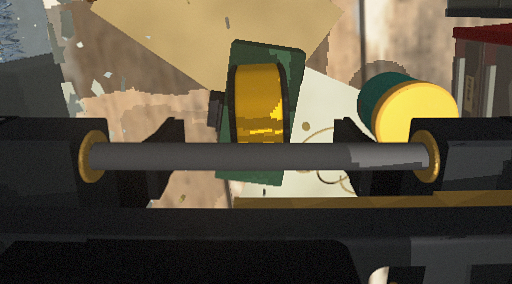

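The tape measure sits centred between the fingers (columns 228–290) and is aligned with them. Next I descend and grip.

```bash
python3 -m crank '[{"dx":-0.1,"dy":0.05,"dz":0.9,"ax":0,"ay":0,"az":0,"claw":-1},{"dx":0,"dy":0,"dz":0.9,"ax":0,"ay":0,"az":0,"claw":-1},{"dx":0,"dy":0,"dz":0.75,"ax":0,"ay":0,"az":0,"claw":-1},{"dx":0,"dy":0,"dz":0,"ax":0,"ay":0,"az":0,"claw":-1},{"dx":0,"dy":0,"dz":0,"ax":0,"ay":0,"az":0,"claw":1},{"dx":0,"dy":0,"dz":0,"ax":0,"ay":0,"az":0,"claw":1},{"dx":0,"dy":0,"dz":0,"ax":0,"ay":0,"az":0,"claw":1},{"dx":0,"dy":0,"dz":0,"ax":0,"ay":0,"az":0,"claw":1}]' 25;python3 -m crank '[{"dx":0,"dy":0,"dz":0,"ax":0,"ay":0,"az":0,"claw":1},{"dx":0,"dy":0,"dz":0,"ax":0,"ay":0,"az":0,"claw":1},{"dx":0,"dy":0,"dz":0,"ax":0,"ay":0,"az":0,"claw":1},{"dx":0,"dy":0,"dz":0,"ax":0,"ay":0,"az":0,"claw":1},{"dx":0,"dy":0,"dz":-0.5,"ax":0,"ay":0,"az":0,"claw":1}]' 25
```

```text
time: 5.13
ee_pos: [0.5265, 0.0904, 0.0688]
eef_rot: [0.746, 0.666, 0.001, 0.0]
ft_force: [-0.9, 0.7, 0.3]
width: 0.0678
grip_force: 0.0
time: 5.55
ee_pos: [0.5234, 0.0896, 0.0798]
eef_rot: [0.746, 0.666, -0.002, -0.001]
ft_force: [-0.4, 0.7, -2.9]
width: 0.0423
grip_force: 24.7
```

```bash
python3 -m crank '[{"dx":0,"dy":0,"dz":-1,"ax":0,"ay":0,"az":0,"claw":1},{"dx":0,"dy":0,"dz":-1,"ax":0,"ay":0,"az":0,"claw":1},{"dx":0,"dy":0,"dz":-1,"ax":0,"ay":0,"az":0,"claw":1},{"dx":0.9,"dy":0.1,"dz":0,"ax":0,"ay":0,"az":0,"claw":1},{"dx":0.9,"dy":0.1,"dz":0,"ax":0,"ay":0,"az":0,"claw":1},{"dx":0.9,"dy":0.1,"dz":0,"ax":0,"ay":0,"az":0,"claw":1},{"dx":0.9,"dy":0.1,"dz":0,"ax":0,"ay":0,"az":0,"claw":1},{"dx":0.9,"dy":0.1,"dz":0,"ax":0,"ay":0,"az":0,"claw":1}]';python3 -m crank '[{"dx":0.7,"dy":0,"dz":0,"ax":0,"ay":0,"az":0,"claw":1},{"dx":0,"dy":0,"dz":0,"ax":0,"ay":0,"az":-1,"claw":1},{"dx":0,"dy":0,"dz":0,"ax":0,"ay":0,"az":-1,"claw":1},{"dx":0,"dy":0,"dz":0,"ax":0,"ay":0,"az":-1,"claw":1},{"dx":0,"dy":0,"dz":0,"ax":0,"ay":0,"az":-1,"claw":1},{"dx":0,"dy":0,"dz":0,"ax":0,"ay":0,"az":-1,"claw":1},{"dx":0,"dy":0,"dz":0,"ax":0,"ay":0,"az":-1,"claw":1},{"dx":0,"dy":0,"dz":0,"ax":0,"ay":0,"az":-1,"claw":1}]';python3 -m crank '[{"dx":0,"dy":0,"dz":0,"ax":0,"ay":0,"az":-1,"claw":1},{"dx":0,"dy":0,"dz":0,"ax":0,"ay":0,"az":-1,"claw":1},{"dx":0,"dy":0,"dz":0,"ax":0,"ay":0,"az":-1,"claw":1},{"dx":0,"dy":0,"dz":0,"ax":0,"ay":0,"az":-1,"claw":1},{"dx":0,"dy":0,"dz":0,"ax":0,"ay":0,"az":-1,"claw":1},{"dx":0,"dy":0,"dz":0,"ax":0,"ay":0,"az":-1,"claw":1},{"dx":0,"dy":0,"dz":0,"ax":0,"ay":0,"az":-0.6,"claw":1},{"dx":0,"dy":0,"dz":0,"ax":0,"ay":0,"az":0,"claw":1}]'
python3 - <<'E'
from h import *
import pickle
c=snap('wrist');pickle.dump(c,open('w4.pkl','wb'))
s=c['s'];R=Ro.from_quat(s['eef_rot']).as_matrix();print(s['ee_pos'],R.round(3))
C=np.load('case.npy');xc=np.array([np.cos(C[2]),np.sin(C[2])]);yc=np.array([-xc[1],xc[0]])
d=s['ee_pos'][:2]-C[:2];print('case coords',d@xc,d@yc)
cv2.imwrite('pics/w4.png',c['color'][:,:,::-1])
E
```

```text
time: 6.22
ee_pos: [0.5553, 0.2236, 0.1715]
eef_rot: [0.746, 0.666, -0.0, -0.0]
ft_force: [0.5, 0.4, -3.0]
width: 0.0421
grip_force: 24.7
time: 6.88
ee_pos: [0.5575, 0.243, 0.1713]
eef_rot: [0.455, 0.89, -0.001, -0.0]
ft_force: [-0.7, 0.1, -3.9]
width: 0.042
grip_force: 24.7
time: 7.55
ee_pos: [0.5576, 0.2429, 0.1714]
eef_rot: [0.128, 0.992, -0.0, -0.0]
ft_force: [-0.5, 0.9, -2.4]
width: 0.0419
grip_force: 24.7
[0.55758329 0.24292399 0.17138395] [[-0.967  0.254 -0.001]
 [ 0.254  0.967 -0.001]
 [ 0.001 -0.001 -1.   ]]
case coords -0.0078042785222844245 0.17878175444847022
```

View pics/w4.png

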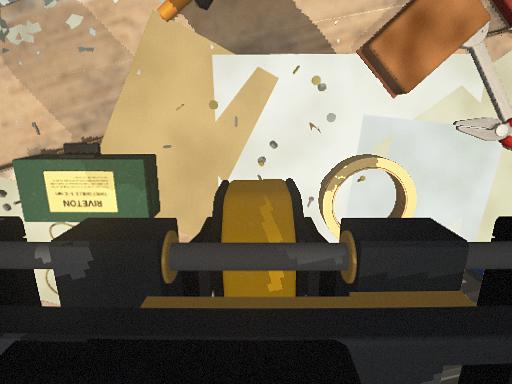

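The tape hangs at (258,240), the case is at the left (90,185) and the masking tape at the right (368,195). The bench between them is clear. I'll shift slightly toward the front and lower it.

```bash
python3 -m crank '[{"dx":0.9,"dy":0.2,"dz":0,"ax":0,"ay":0,"az":0,"claw":1},{"dx":0,"dy":0,"dz":0.9,"ax":0,"ay":0,"az":0,"claw":1},{"dx":0,"dy":0,"dz":0.9,"ax":0,"ay":0,"az":0,"claw":1},{"dx":0,"dy":0,"dz":0.9,"ax":0,"ay":0,"az":0,"claw":1},{"dx":0,"dy":0,"dz":0.9,"ax":0,"ay":0,"az":0,"claw":1},{"dx":0,"dy":0,"dz":0.8,"ax":0,"ay":0,"az":0,"claw":1},{"dx":0,"dy":0,"dz":0,"ax":0,"ay":0,"az":0,"claw":1},{"dx":0,"dy":0,"dz":0,"ax":0,"ay":0,"az":0,"claw":1}]'; python3 -m crank '[{"dx":0,"dy":0,"dz":0.05,"ax":0,"ay":0,"az":0,"claw":1},{"dx":0,"dy":0,"dz":0.05,"ax":0,"ay":0,"az":0,"claw":1},{"dx":0,"dy":0,"dz":0,"ax":0,"ay":0,"az":0,"claw":1}]'
```

```text
time: 8.27
ee_pos: [0.5325, 0.2555, 0.0393]
eef_rot: [0.13, 0.991, -0.001, -0.001]
ft_force: [0.5, 0.3, -2.8]
width: 0.0424
grip_force: 24.7
time: 8.52
ee_pos: [0.5341, 0.2565, 0.0384]
eef_rot: [0.13, 0.992, 0.001, 0.001]
ft_force: [0.3, -0.2, -3.1]
width: 0.0421
grip_force: 24.7
```

```bash
python3 -m crank '[{"dx":0,"dy":0,"dz":0.1,"ax":0,"ay":0,"az":0,"claw":1},{"dx":0,"dy":0,"dz":0.08,"ax":0,"ay":0,"az":0,"claw":1},{"dx":0,"dy":0,"dz":0,"ax":0,"ay":0,"az":0,"claw":1}]'; python3 -m crank '[{"dx":0,"dy":0,"dz":0.05,"ax":0,"ay":0,"az":0,"claw":1},{"dx":0,"dy":0,"dz":0,"ax":0,"ay":0,"az":0,"claw":1}]';python3 -m crank '[{"dx":0,"dy":0,"dz":0.05,"ax":0,"ay":0,"az":0,"claw":1},{"dx":0,"dy":0,"dz":0,"ax":0,"ay":0,"az":0,"claw":1}]'
```

```text
time: 8.77
ee_pos: [0.5331, 0.2559, 0.0314]
eef_rot: [0.129, 0.992, -0.0, -0.0]
ft_force: [0.1, 0.3, -2.4]
width: 0.0424
grip_force: 24.7
time: 8.93
ee_pos: [0.5332, 0.256, 0.0299]
eef_rot: [0.129, 0.992, -0.0, -0.0]
ft_force: [-0.8, -0.4, -2.8]
width: 0.0418
grip_force: 24.7
time: 9.1
ee_pos: [0.5334, 0.256, 0.0292]
eef_rot: [0.129, 0.992, 0.0, 0.0]
ft_force: [-2.1, -1.4, 4.5]
width: 0.0421
grip_force: 24.7
```

```bash
python3 -m crank '[{"dx":0,"dy":0,"dz":0,"ax":0,"ay":0,"az":0,"claw":-0.5},{"dx":0,"dy":0,"dz":0,"ax":0,"ay":0,"az":0,"claw":-0.5},{"dx":0,"dy":0,"dz":0,"ax":0,"ay":0,"az":0,"claw":-0.5},{"dx":0,"dy":0,"dz":0,"ax":0,"ay":0,"az":0,"claw":-0.5},{"dx":0,"dy":0,"dz":-0.3,"ax":0,"ay":0,"az":0,"claw":-0.5},{"dx":0,"dy":0,"dz":-0.6,"ax":0,"ay":0,"az":0,"claw":-0.5},{"dx":0,"dy":0,"dz":-1,"ax":0,"ay":0,"az":0,"claw":-0.5},{"dx":0,"dy":0,"dz":-1,"ax":0,"ay":0,"az":0,"claw":-0.5}]';python3 -m crank '[{"dx":0,"dy":0,"dz":-0.8,"ax":0,"ay":0,"az":0,"claw":-0.5},{"dx":0.25,"dy":-1,"dz":0,"ax":0,"ay":0,"az":0,"claw":-0.5},{"dx":0,"dy":-1,"dz":0,"ax":0,"ay":0,"az":0,"claw":-0.5},{"dx":0,"dy":-1,"dz":0,"ax":0,"ay":0,"az":0,"claw":-0.5},{"dx":0,"dy":-1,"dz":0,"ax":0,"ay":0,"az":0,"claw":-0.5},{"dx":0,"dy":-1,"dz":0,"ax":0,"ay":0,"az":0,"claw":-0.5},{"dx":0,"dy":-1,"dz":0,"ax":0,"ay":0,"az":0,"claw":-0.5},{"dx":0,"dy":0,"dz":0,"ax":0,"ay":0,"az":0,"claw":-0.5}]'
python3 - <<'E'
from h import *
import pickle
a=snap('wrist');b=snap('side');t=snap('top');pickle.dump((a,b,t),open('w5.pkl','wb'))
s=r.read_state();print(s['ee_pos'],s['width'])
C=np.load('case.npy');xc=np.array([np.cos(C[2]),np.sin(C[2])]);yc=np.array([-xc[1],xc[0]])
d=s['ee_pos'][:2]-C[:2];print('case coords',d@xc,d@yc)
B=cv2.resize(b['color'][150:260,180:300],None,fx=2.6,fy=2.6)
W=a['color'];h=max(W.shape[0],B.shape[0]);m=np.zeros((h,W.shape[1]+B.shape[1],3),np.uint8);m[:W.shape[0],:W.shape[1]]=W;m[:B.shape[0],W.shape[1]:]=B
print(m.shape)
cv2.imwrite('pics/w5.png',m[:,:800,::-1])
E
```

```text
time: 9.77
ee_pos: [0.5328, 0.2556, 0.1167]
eef_rot: [0.129, 0.992, -0.0, -0.001]
ft_force: [0.8, 0.5, 0.7]
width: 0.065
grip_force: 0.0
time: 10.43
ee_pos: [0.4791, 0.0781, 0.1404]
eef_rot: [0.133, 0.991, -0.0, 0.0]
ft_force: [0.6, -0.2, -0.1]
width: 0.0656
grip_force: 0.0
[0.48014725 0.08432715 0.14034035] 0.06515232665336608
case coords -0.04186494824275251 0.005607942283454532
(384, 824, 3)
```

View pics/w5.png

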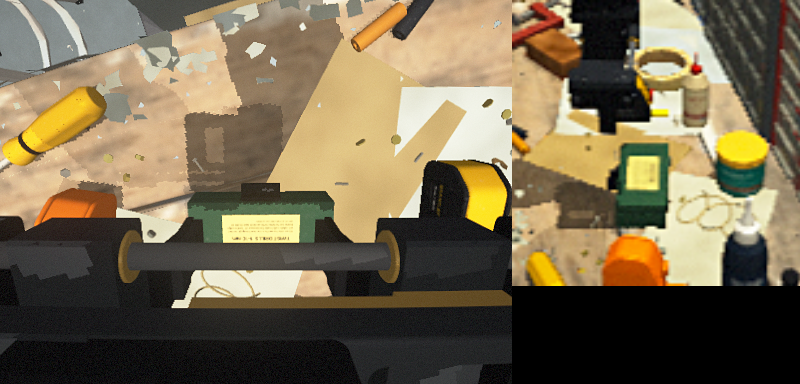

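The tape measure stands upright on the bench and the case is clear. The tab shows at about (264,187), so I'll work out its position.

```bash
python3 - <<'E'
from h import *
import pickle
a,b,t=pickle.load(open('w5.pkl','rb'))
s=a['s'];R=Ro.from_quat(s['eef_rot']).as_matrix();p=s['ee_pos']
for u,v,z in[(242,184,.028),(285,184,.028),(190,194,.038),(335,194,.038),(188,236,.038)]:
    X=atz(a,u,v,z);print((R.T@(X-p)*1000).round(1))
print(r.read_state()['ee_pos'])
E
```

```text
[  5.9 -15.3 112.4]
[  6.   23.9 112.4]
[ -0.8 -61.  102.4]
[ -0.7  67.6 102.3]
[-41.  -65.2 102.5]
[0.48014725 0.08432715 0.14034035]
```

```bash
python3 -m crank '[{"dx":0.12,"dy":-0.1,"dz":1,"ax":0,"ay":0,"az":0,"claw":-0.5},{"dx":0,"dy":0,"dz":1,"ax":0,"ay":0,"az":0,"claw":-0.5},{"dx":0,"dy":0,"dz":0.9,"ax":0,"ay":0,"az":0,"claw":-0.5},{"dx":0,"dy":0,"dz":0.5,"ax":0,"ay":0,"az":0,"claw":-0.5},{"dx":0,"dy":0,"dz":0.2,"ax":0,"ay":0,"az":0,"claw":-0.5},{"dx":0,"dy":0,"dz":0,"ax":0,"ay":0,"az":0,"claw":-0.5},{"dx":0,"dy":0,"dz":0,"ax":0,"ay":0,"az":0,"claw":-0.5}]' 12
python3 - <<'E'
from h import *
s=r.read_state();print(s['ee_pos'],s['ft_force'])
C=np.load('case.npy');xc=np.array([np.cos(C[2]),np.sin(C[2])]);yc=np.array([-xc[1],xc[0]])
d=s['ee_pos'][:2]-C[:2];print('case coords',d@xc,d@yc)
E
```

```text
time: 11.17
ee_pos: [0.4762, 0.0827, 0.0323]
eef_rot: [0.129, 0.992, 0.0, 0.0]
ft_force: [0.1, -0.2, -0.3]
width: 0.065
grip_force: 0.0
[0.47617197 0.08274948 0.0322757 ] [ 0.11453066 -0.21547339 -0.27716319]
case coords -0.04530102426469237 0.0030613227620385004
```

```bash
python3 -m crank '[{"dx":0,"dy":0,"dz":0.07,"ax":0,"ay":0,"az":0,"claw":1},{"dx":0,"dy":0,"dz":0,"ax":0,"ay":0,"az":0,"claw":1},{"dx":0,"dy":0,"dz":0,"ax":0,"ay":0,"az":0,"claw":1},{"dx":0,"dy":0,"dz":0,"ax":0,"ay":0,"az":0,"claw":1},{"dx":0,"dy":0,"dz":0,"ax":0,"ay":0,"az":0,"claw":1},{"dx":0,"dy":0,"dz":0,"ax":0,"ay":0,"az":0,"claw":1}]' 12
python3 - <<'E'
import numpy as np
g=lambda t:np.array([-76*np.cos(t)+3.5*np.sin(t),76*np.sin(t)+3.5*np.cos(t)])
for t in np.arange(0.16,2.0,.16):print(round(t,2),(-(g(t)-g(t-.16))/30).round(2),(g(t)-g(0)).round(1))
E
```

```text
time: 11.67
ee_pos: [0.4754, 0.0806, 0.0297]
eef_rot: [0.13, 0.992, -0.001, -0.0]
ft_force: [-1.9, -0.8, 6.2]
width: 0.0357
grip_force: 12.0
0.16 [-0.05 -0.4 ] [ 1.5 12.1]
0.32 [-0.11 -0.39] [ 5.  23.7]
0.48 [-0.17 -0.37] [10.2 34.7]
0.64 [-0.23 -0.33] [17.1 44.7]
0.8 [-0.28 -0.29] [25.6 53.5]
0.96 [-0.32 -0.24] [35.3 60.8]
1.12 [-0.36 -0.19] [46.  66.4]
1.28 [-0.38 -0.13] [57.6 70.3]
1.44 [-0.4  -0.07] [69.6 72.3]
1.6 [-0.41 -0.  ] [81.7 72.4]
1.76 [-0.4   0.06] [93.7 70.5]
1.92 [-0.39  0.13] [105.3  66.7]
```

```bash
python3 -m crank '[{"dx":-0.05,"dy":0,"dz":-0.4,"ax":0,"ay":0,"az":0,"claw":1},{"dx":-0.11,"dy":0,"dz":-0.39,"ax":0,"ay":0,"az":0,"claw":1},{"dx":-0.17,"dy":0,"dz":-0.37,"ax":0,"ay":0,"az":0,"claw":1},{"dx":-0.23,"dy":0,"dz":-0.33,"ax":0,"ay":0,"az":0,"claw":1},{"dx":-0.28,"dy":0,"dz":-0.29,"ax":0,"ay":0,"az":0,"claw":1},{"dx":-0.32,"dy":0,"dz":-0.24,"ax":0,"ay":0,"az":0,"claw":1},{"dx":0,"dy":0,"dz":0,"ax":0,"ay":0,"az":0,"claw":1}]' 12
python3 - <<'E'
from h import *
s=r.read_state();print(s['ee_pos'],s['ft_force'])
C=np.load('case.npy');xc=np.array([np.cos(C[2]),np.sin(C[2])]);yc=np.array([-xc[1],xc[0]])
d=s['ee_pos'][:2]-C[:2];print('case coords',d@xc,d@yc)
E
```

```text
time: 12.25
ee_pos: [0.5101, 0.0715, 0.0915]
eef_rot: [0.13, 0.991, -0.0, -0.0]
ft_force: [-9.4, -4.6, 11.2]
width: 0.0357
grip_force: 14.2
[0.51007835 0.07151821 0.09151384] [-9.39380144 -4.56080509 11.22884272]
case coords -0.009646891173165488 0.0009243296795380938
```

```bash
python3 -m crank '[{"dx":-0.36,"dy":0,"dz":-0.19,"ax":0,"ay":0,"az":0,"claw":1},{"dx":-0.38,"dy":0,"dz":-0.13,"ax":0,"ay":0,"az":0,"claw":1},{"dx":-0.4,"dy":0,"dz":-0.07,"ax":0,"ay":0,"az":0,"claw":1},{"dx":-0.41,"dy":0,"dz":0,"ax":0,"ay":0,"az":0,"claw":1},{"dx":-0.4,"dy":0,"dz":0.06,"ax":0,"ay":0,"az":0,"claw":1},{"dx":-0.3,"dy":0,"dz":0.1,"ax":0,"ay":0,"az":0,"claw":1},{"dx":0,"dy":0,"dz":0,"ax":0,"ay":0,"az":0,"claw":1}]' 12
python3 - <<'E'
from h import *
import pickle
b=snap('side');t=snap('top')
s=r.read_state();print(s['ee_pos'],s['ft_force'])
C=np.load('case.npy');xc=np.array([np.cos(C[2]),np.sin(C[2])]);yc=np.array([-xc[1],xc[0]])
d=s['ee_pos'][:2]-C[:2];print('case coords',d@xc,d@yc)
B=cv2.resize(b['color'][140:240,170:300],None,fx=4,fy=4,interpolation=cv2.INTER_CUBIC)
cv2.imwrite('pics/s6.png',B[:,:,::-1])
E
```

```text
time: 12.83
ee_pos: [0.5757, 0.0541, 0.0967]
eef_rot: [0.13, 0.991, -0.001, 0.0]
ft_force: [-0.5, -5.7, 4.3]
width: 0.036
grip_force: 12.1
[0.57484177 0.05438864 0.09704958] [-1.34646037 -6.40108308  3.21415078]
case coords 0.05734351112698711 0.0010201210678320437
```

View pics/s6.png

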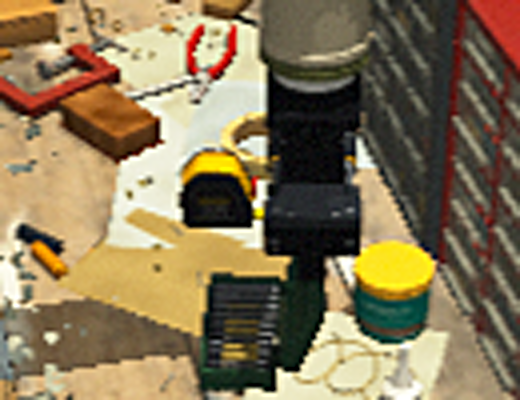

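The lid is back with the bits visible at (240,330), and the tape measure stands at (215,190). I'll press it onto the stop, release, and lift away.

```bash
python3 -m crank '[{"dx":-0.15,"dy":0,"dz":0.05,"ax":0,"ay":0,"az":0,"claw":1},{"dx":0,"dy":0,"dz":0,"ax":0,"ay":0,"az":0,"claw":1}]'; python3 -m crank '[{"dx":0,"dy":0,"dz":0,"ax":0,"ay":0,"az":0,"claw":-0.4},{"dx":0,"dy":0,"dz":0,"ax":0,"ay":0,"az":0,"claw":-0.4},{"dx":0,"dy":0,"dz":0,"ax":0,"ay":0,"az":0,"claw":-0.4},{"dx":0,"dy":0,"dz":0,"ax":0,"ay":0,"az":0,"claw":-0.4},{"dx":0,"dy":0,"dz":-0.3,"ax":0,"ay":0,"az":0,"claw":-0.4},{"dx":0,"dy":0,"dz":-0.6,"ax":0,"ay":0,"az":0,"claw":-0.4},{"dx":0,"dy":0,"dz":-1,"ax":0,"ay":0,"az":0,"claw":-0.4},{"dx":0,"dy":0,"dz":-1,"ax":0,"ay":0,"az":0,"claw":-0.4}]'
python3 - <<'E'
from h import *
import pickle
b=snap('side');a=snap('wrist');t=snap('top');pickle.dump((a,b,t),open('w7.pkl','wb'))
C=np.load('case.npy');xc=np.r_[np.cos(C[2]),np.sin(C[2]),0];yc=np.r_[-xc[1],xc[0],0];z=np.r_[0,0,1.]
o=np.r_[C[:2],0]
for th in(1.5,1.8,1.92):
    q=[]
    for y in(-18,18):
      g=np.array([-82*np.cos(th)+3.5*np.sin(th)+34,82*np.sin(th)+3.5*np.cos(th)+22])/1000
      q.append(proj(b,o+g[0]*xc+g[1]*z+y/1000*yc).round(1))
    print(th,q)
# black tab pixels in side view
im=b['color'].astype(int)
for row in range(196,222,2): print(row,[tuple(im[row,u]) for u in range(236,258,3)])
E
```

```text
time: 13.1
ee_pos: [0.5775, 0.0537, 0.0959]
eef_rot: [0.13, 0.992, -0.001, -0.002]
ft_force: [-8.6, -5.3, 9.9]
width: 0.0359
grip_force: 15.8
time: 13.77
ee_pos: [0.578, 0.0545, 0.1832]
eef_rot: [0.129, 0.992, -0.0, -0.001]
ft_force: [0.6, -0.1, -0.5]
width: 0.0606
grip_force: 0.0
1.5 [array([239.4, 203.9]), array([239.6, 197.5])]
1.8 [array([246.8, 204.8]), array([246.8, 198.3])]
1.92 [array([249.6, 205.6]), array([249.6, 199.1])]
196 [(np.int64(239), np.int64(240), np.int64(226)), (np.int64(240), np.int64(239), np.int64(224)), (np.int64(150), np.int64(136), np.int64(103)), (np.int64(162), np.int64(152), np.int64(117)), (np.int64(16), np.int64(37), np.int64(24)), (np.int64(126), np.int64(117), np.int64(88)), (np.int64(116), np.int64(105), np.int64(72)), (np.int64(228), np.int64(205), np.int64(159))]
198 [(np.int64(235), np.int64(235), np.int64(212)), (np.int64(233), np.int64(234), np.int64(206)), (np.int64(225), np.int64(216), np.int64(183)), (np.int64(182), np.int64(179), np.int64(154)), (np.int64(26), np.int64(46), np.int64(33)), (np.int64(106), np.int64(95), np.int64(58)), (np.in
[... 3420 characters left out ...]
96), np.int64(94)), (np.int64(68), np.int64(67), np.int64(57)), (np.int64(21), np.int64(33), np.int64(23)), (np.int64(16), np.int64(30), np.int64(18)), (np.int64(30), np.int64(46), np.int64(31)), (np.int64(219), np.int64(213), np.int64(168)), (np.int64(225), np.int64(219), np.int64(177)), (np.int64(101), np.int64(72), np.int64(47))]
220 [(np.int64(45), np.int64(44), np.int64(44)), (np.int64(24), np.int64(31), np.int64(23)), (np.int64(22), np.int64(34), np.int64(29)), (np.int64(26), np.int64(33), np.int64(20)), (np.int64(16), np.int64(39), np.int64(25)), (np.int64(217), np.int64(211), np.int64(164)), (np.int64(236), np.int64(233), np.int64(193)), (np.int64(250), np.int64(245), np.int64(203))]
```

```bash
python3 -m crank '[{"dx":0,"dy":0,"dz":-1,"ax":0,"ay":0,"az":0,"claw":-0.4},{"dx":0,"dy":0,"dz":-1,"ax":0,"ay":0,"az":0,"claw":-0.4},{"dx":0,"dy":0,"dz":-1,"ax":0,"ay":0,"az":0,"claw":-0.4},{"dx":0,"dy":0,"dz":-1,"ax":0,"ay":0,"az":0,"claw":-0.4},{"dx":0,"dy":-0.5,"dz":-0.8,"ax":0,"ay":0,"az":0,"claw":-0.4},{"dx":-0.26,"dy":-1,"dz":0,"ax":0,"ay":0,"az":0,"claw":-0.4},{"dx":-0.26,"dy":-1,"dz":0,"ax":0,"ay":0,"az":0,"claw":-0.4},{"dx":-0.26,"dy":-1,"dz":0,"ax":0,"ay":0,"az":0,"claw":-0.4}]';python3 -m crank '[{"dx":-0.26,"dy":-1,"dz":0,"ax":0,"ay":0,"az":0,"claw":-0.4},{"dx":-0.26,"dy":-1,"dz":0,"ax":0,"ay":0,"az":0,"claw":-0.4},{"dx":-0.26,"dy":-1,"dz":0,"ax":0,"ay":0,"az":0,"claw":-0.4},{"dx":-0.26,"dy":-1,"dz":0,"ax":0,"ay":0,"az":0,"claw":-0.4},{"dx":-0.26,"dy":-1,"dz":0,"ax":0,"ay":0,"az":0,"claw":-0.4},{"dx":-0.26,"dy":-1,"dz":0,"ax":0,"ay":0,"az":0,"claw":-0.4},{"dx":-0.26,"dy":-1,"dz":0,"ax":0,"ay":0,"az":0,"claw":-0.4},{"dx":0,"dy":0,"dz":0,"ax":0,"ay":0,"az":0,"claw":-0.4}]'
python3 - <<'E'
from h import *
import pickle
a=snap('wrist');b=snap('side');t=snap('top');pickle.dump((a,b,t),open('w8.pkl','wb'))
s=a['s'];print(s['ee_pos'],s['joint_positions'])
A=cv2.resize(a['color'],(480,360));S=cv2.resize(b['color'][225:375,190:440],(500,300))
Tt=cv2.resize(t['color'][110:260,220:400],(318,265));
m=np.zeros((600,800,3),np.uint8);m[:300,:500]=S;m[:265,500-18:800]=Tt;m[300:600,:480]=A[:300]
S2=cv2.resize(b['color'][150:250,190:290],(300,300));m[300:600,490:790]=S2
cv2.imwrite('pics/m8.png',m[:,:,::-1])
E
```

```text
time: 14.58
ee_pos: [0.5741, -0.0538, 0.326]
eef_rot: [0.129, 0.992, 0.0, -0.0]
ft_force: [0.7, -0.5, 0.3]
width: 0.0612
grip_force: 0.0
time: 15.25
ee_pos: [0.5707, -0.2767, 0.3251]
eef_rot: [0.133, 0.991, -0.002, -0.001]
ft_force: [-0.2, -1.0, 0.2]
width: 0.0606
grip_force: 0.0
[ 0.57074731 -0.27674246  0.32510003] [-0.01469027  0.34904497  0.53710989  1.3048114  -0.17213782  1.53576654
  1.8051134 ]
```

View pics/m8.png

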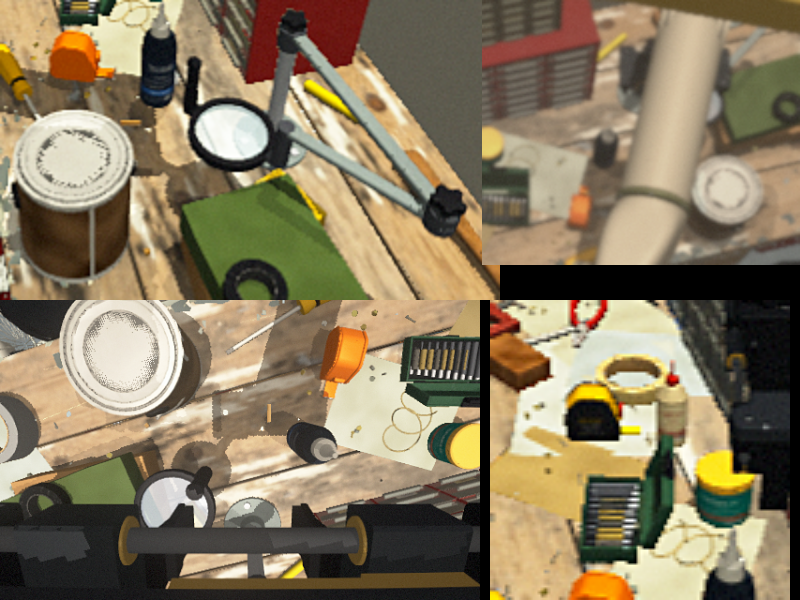

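The lid is open at (655,500) and everything stands. The handle shows in side at about (194,62) to (190,112), and in the wrist view at about (195,490). Next: fit the magnifier geometry and plan the swing.

```bash
cat > fit.py <<'E'
from h import *
import pickle
from scipy.optimize import least_squares
np.set_printoptions(precision=4,suppress=True)
a,b,t=pickle.load(open('w8.pkl','rb'))
W=lambda X,Y:np.array([X/.9375,(Y-300)/.9375]);S=lambda X,Y:np.array([190+X/2,225+Y/2])
def pts(p):
    s=np.r_[p[0],p[1]];u=lambda h:np.r_[np.cos(h),np.sin(h)]
    e=s+.28*u(p[2]);h=u(p[2]-p[3]);l=e+.24*h;return s,e,l,l+.062*h
def res(p):
    s,e,l,h=pts(p);P=lambda c,x,z:proj(c,np.r_[x,z])
    return np.r_[P(b,s,.233)-S(292,17),P(b,e,.233)-S(445,197),P(b,l,.137)-S(232,134),P(b,h,.216)-S(194,62),P(b,h,.14)-S(190,110),P(a,s,0)-W(252,515),P(a,l,.137)-W(176,502)]
f=least_squares(res,[.705,-.305,-1.47,2.67],loss='soft_l1')
E
python3 - <<'E'
from fit import *
print(f.x,f.fun if 0 else res(f.x).round(1));p=pts(f.x);print('shoulder,elbow,lens,handle',*p)
q=proj(a,np.r_[p[3],.216]);print('handle top in wrist panel',q*.9375+[0,300],'base',proj(a,np.r_[p[3],.14])*.9375+[0,300])
print('tin',atz(a,*W(122,353),.151),atz(b,*S(75,158),.151),'glue',atz(a,*W(327,451),.184),atz(a,*W(300,430),.0),atz(b,*S(160,12),.184),atz(b,*S(157,98),0))
C=np.load('case.npy');xc=np.r_[np.cos(C[2]),np.sin(C[2])];yc=np.r_[-xc[1],xc[0]]
print('case corners (open, z=.022) wrist panel')
for x,y in((-33,66),(-33,-66),(33,-66)):print(proj(a,np.r_[C[:2]+x/1e3*xc+y/1e3*yc,.022])*.9375+[0,300])
print('cab',atz(t,220+100*180/318,110+95*180/318,0), r.read_state()['ee_pos'])
E
```

```text
[ 0.7012 -0.298  -1.4421  2.6764] [-2.6 -0.1  0.3 -0.3 -1.8 -1.  -1.2 -0.9 -1.4 -2.8 -1.3  3.8 -0.8  4.9]
shoulder,elbow,lens,handle [ 0.7012 -0.298 ] [ 0.7372 -0.5757] [ 0.6029 -0.3768] [ 0.5682 -0.3254]
handle top in wrist panel [194.2663 489.7317] base [204.7387 471.8543]
tin [ 0.4144 -0.3714  0.151 ] [ 0.414 -0.38   0.151] glue [ 0.5722 -0.1849  0.184 ] [ 0.5677 -0.1765  0.    ] [ 0.5706 -0.1982  0.184 ] [ 0.5798 -0.184   0.    ]
case corners (open, z=.022) wrist panel
[494.4207 337.3795]
[410.7704 335.7739]
[405.4789 381.4014]
cab [ 0.7327 -0.1707  0.    ] [ 0.5732 -0.2695  0.3255]
```

```bash
cat > plan.py <<'E'
from fit import *
from scipy.sparse import coo_matrix
from scipy.sparse.csgraph import dijkstra
s0=f.x[:2];tin=np.r_[.414,-.375];glue=np.r_[.5715,-.185];C=np.load('case.npy')[:2]
def geom(A,Q):
    u=lambda h:np.stack([np.cos(h),np.sin(h)],-1)
    e=s0+.28*u(A);h=u(A-Q);l=e+.24*h;return e,l,l-.066*h,l+.062*h
def clear(A,Q):
    e,l,n,h=geom(A,Q);d=lambda p,o:np.linalg.norm(p-o,axis=-1)
    c=[]
    for o,ro,rh in((tin,.0795,.010),(glue,.0255,.030),(s0,.013,.02)):
        c+=[d(l,o)-ro-.0525,d(n,o)-ro-.012,d(h,o)-ro-rh]
    for p,rr in((l,.0525),(h,.045),(n,.012)):
        c.append(np.where(p[...,1]>-.18,.715-p[...,0]-rr,1))
    return np.min(c,0)
A=np.arange(2.3,4.95,.02);Q=np.arange(1.0,2.74,.02)
AA,QQ=np.meshgrid(A,Q,indexing='ij');cl=clear(AA,QQ);_,L,_,H=geom(AA,QQ)
def go(start,goal):
    n=AA.size;idx=np.arange(n).reshape(AA.shape);w=1/np.maximum(cl-.002,1e-3)**2;w[cl<.002]=1e9
    r_,c_,v=[],[],[]
    for i,j in((0,1),(1,0),(1,1),(1,-1)):
        s=(slice(0,-i or None),slice(max(0,-j),-j if j>0 else None));t=(slice(i,None),slice(max(0,j),j if j<0 else None))
        r_.append(idx[s].ravel());c_.append(idx[t].ravel())
        v.append((np.linalg.norm(H[s]-H[t],axis=-1)*(w[s]+w[t])).ravel())
    G=coo_matrix((np.concatenate(v),(np.concatenate(r_),np.concatenate(c_))),(n,n)).tocsr()
    near=lambda p:idx[np.abs(A-p[0]).argmin(),np.abs(Q-p[1]).argmin()]
    _,pr=dijkstra(G,False,near(start),return_predecessors=True)
    k=near(goal);path=[]
    while k>=0: path.append(k);k=pr[k]
    return np.array([(AA.flat[k],QQ.flat[k]) for k in path[::-1]])
v=C-s0;D=np.hypot(*v);qg=np.arccos((D*D-.28**2-.24**2)/(2*.28*.24));ag=np.arctan2(v[1],v[0])+np.arctan2(.24*np.sin(qg),.28+.24*np.cos(qg))
start=(f.x[2]+2*np.pi,f.x[3])
E
python3 - <<'E'
from plan import *
P=go(start,(ag,qg));c=clear(P[:,0],P[:,1]);_,l,_,h=geom(P[:,0],P[:,1])
print('goal',ag,qg,geom(np.array(ag),np.array(qg))[3],'minclear',c.min(),clear(*start))
last=None
for i in range(len(P)):
    if last is None or np.linalg.norm(h[i]-last)>.03 or i==len(P)-1:
        print(P[i],'lens',l[i],'handle',h[i],'clr',c[i].round(3));last=h[i]
E
```

```text
goal 2.6397873132996983 1.3363306620604622 [0.5355 0.1279] minclear 0.009951107003301896 0.05688683741602211
[4.84 2.68] lens [ 0.6035 -0.3762] handle [ 0.5691 -0.3247] clr 0.058
[4.94 2.6 ] lens [ 0.5975 -0.3984] handle [ 0.5544 -0.3538] clr 0.052
[4.94 2.5 ] lens [ 0.5811 -0.4159] handle [ 0.5338 -0.3759] clr 0.03
[4.94 2.4 ] lens [ 0.5666 -0.435 ] handle [ 0.5154 -0.3999] clr 0.015
[4.94 2.3 ] lens [ 0.554  -0.4554] handle [ 0.4996 -0.4256] clr 0.01
[4.94 2.2 ] lens [ 0.5435 -0.477 ] handle [ 0.4865 -0.4527] clr 0.017
[4.94 2.1 ] lens [ 0.5353 -0.4995] handle [ 0.4761 -0.4811] clr 0.033
[4.94 2.  ] lens [ 0.5293 -0.5227] handle [ 0.4685 -0.5103] clr 0.055
[4.94 1.9 ] lens [ 0.5257 -0.5465] handle [ 0.464  -0.5402] clr 0.073
[4.94 1.8 ] lens [ 0.5244 -0.5704] handle [ 0.4624 -0.5703] clr 0.092
[4.94 1.7 ] lens [ 0.5256 -0.5944] handle [ 0.4639 -0.6005] clr 0.114
[4.94 1.6 ] lens [ 0.5291 -0.6181] handle [ 0.4684 -0.6303] clr 0.137
[4.84 1.44] lens [ 0.5048 -0.6371] handle [ 0.4449 -0.6529] clr 0.145
[4.72 1.32] lens [ 0.4713 -0.6393] handle [ 0.4114 -0.6552] clr 0.138
[4.6 1.2] len
[... 1746 characters left out ...]
-0.0403] handle [0.2984 0.0161] clr 0.19
[2.94 1.  ] lens [ 0.3403 -0.0181] handle [0.3179 0.0397] clr 0.195
[2.88 1.  ] lens [0.3577 0.003 ] handle [0.3389 0.0621] clr 0.193
[2.82 1.  ] lens [0.3764 0.0231] handle [0.3611 0.0832] clr 0.192
[2.76 1.  ] lens [0.3962 0.042 ] handle [0.3846 0.1029] clr 0.192
[2.7 1. ] lens [0.4172 0.0597] handle [0.4092 0.1211] clr 0.194
[2.66 1.04] lens [0.4413 0.0714] handle [0.4382 0.1333] clr 0.191
[2.64 1.12] lens [0.4679 0.0763] handle [0.4711 0.1382] clr 0.185
[2.64 1.22] lens [0.4918 0.0739] handle [0.5011 0.1352] clr 0.169
[2.64 1.32] lens [0.5153 0.0691] handle [0.5307 0.1292] clr 0.139
[2.64 1.34] lens [0.5199 0.0679] handle [0.5365 0.1276] clr 0.133
```

```bash
python3 - <<'E'
import plan
from plan import *
rr=np.linalg.norm(H,axis=-1);plan.cl[(rr<.42)|(rr>.82)|(H[...,1]<-.45)]=-1
P=go(start,(ag,qg));c=clear(P[:,0],P[:,1]);e,l,n,h=geom(P[:,0],P[:,1])
print('minclear',c.min())
last=None
for i in range(len(P)):
    if last is None or np.linalg.norm(h[i]-last)>.03 or i==len(P)-1:
        dt=np.linalg.norm(l[i]-tin)-.0795-.0525;dg=np.linalg.norm(l[i]-glue)-.078;hg=np.linalg.norm(h[i]-glue)-.0255-.009;nt=np.linalg.norm(n[i]-tin)-.0915;ng=np.linalg.norm(n[i]-glue)-.0375
        print(P[i],'lens',l[i].round(3),'handle',h[i].round(3),'clr',c[i].round(3),np.array([dt,dg,hg,nt,ng]).round(3));last=h[i]
E
```

```text
minclear 0.007329315263433417
[4.84 2.68] lens [ 0.604 -0.376] handle [ 0.569 -0.325] clr 0.058 [0.058 0.116 0.105 0.142 0.218]
[4.6  2.68] lens [ 0.588 -0.351] handle [ 0.567 -0.292] clr 0.043 [0.043 0.089 0.073 0.108 0.194]
[4.36 2.62] lens [ 0.564 -0.324] handle [ 0.554 -0.263] clr 0.025 [0.027 0.061 0.046 0.07  0.167]
[4.2  2.52] lens [ 0.538 -0.303] handle [ 0.531 -0.242] clr 0.011 [0.011 0.045 0.035 0.04  0.148]
[4.04 2.42] lens [ 0.515 -0.277] handle [ 0.512 -0.215] clr 0.009 [0.009 0.03  0.032 0.018 0.129]
[3.88 2.34] lens [ 0.502 -0.247] handle [ 0.503 -0.185] clr 0.013 [0.023 0.015 0.034 0.014 0.109]
[3.76 2.22] lens [ 0.48 -0.22] handle [ 0.482 -0.158] clr 0.018 [0.036 0.02  0.058 0.018 0.1  ]
[3.64 2.1 ] lens [ 0.463 -0.192] handle [ 0.465 -0.13 ] clr 0.031 [0.057 0.031 0.086 0.035 0.095]
[3.54 1.98] lens [ 0.446 -0.167] handle [ 0.446 -0.105] clr 0.049 [0.079 0.049 0.114 0.054 0.098]
[3.42 1.86] lens [ 0.435 -0.135] handle [ 0.435 -0.073] clr 0.068 [0.109 0.068 0.142 0.084 0.101]
[3.3  1.74] lens [ 0.427 -0.102] handle [ 0.428 -0.04 ] clr 0.088 [0.141 0.088 0.169 0.116 0.108]
[3.18 1.62] lens [ 0.424 -0.069] handle [ 0.425 -0.007] clr 0.11 [0.174 0.11  0.196 0.149 0.119]
[3.06 1.5 ] lens [ 0.425 -0.035] handle [0.425 0.027] clr 0.132 [0.208 0.132 0.223 0.182 0.132]
[2.94 1.38] lens [ 0.43  -0.002] handle [0.43 0.06] clr 0.147 [0.241 0.154 0.248 0.216 0.147]
[2.82 1.28] lens [0.443 0.03 ] handle [0.445 0.092] clr 0.161 [0.274 0.173 0.27  0.249 0.161]
[2.74 1.28] lens [0.47 0.05] handle [0.477 0.112] clr 0.164 [0.297 0.178 0.277 0.271 0.164]
[2.68 1.3 ] lens [0.496 0.062] handle [0.508 0.123] clr 0.162 [0.313 0.181 0.28  0.287 0.165]
[2.64 1.34] lens [0.52  0.068] handle [0.537 0.128] clr 0.133 [0.323 0.18  0.28  0.298 0.164]
```

```bash
python3 -m crank '[{"dx":-0.15,"dy":-0.92,"dz":0,"ax":0,"ay":0,"az":0,"claw":-0.4},{"dx":-0.15,"dy":-0.92,"dz":0,"ax":0,"ay":0,"az":0,"claw":-0.4},{"dx":0,"dy":0,"dz":0.9,"ax":0,"ay":0,"az":0,"claw":-0.4},{"dx":0,"dy":0,"dz":0.9,"ax":0,"ay":0,"az":0,"claw":-0.4},{"dx":0,"dy":0,"dz":0,"ax":0,"ay":0,"az":0,"claw":-0.4},{"dx":0,"dy":0,"dz":0,"ax":0,"ay":0,"az":0,"claw":-0.4}]'
python3 - <<'E'
from fit import *
a=snap('wrist');s=a['s'];p=pts(f.x)[3];R=Ro.from_quat(s['eef_rot']).as_matrix()
print('handle in tool',R.T@(np.r_[p,.2]-s['ee_pos']))
# find dark handle centre near the predicted place
g=cv2.cvtColor(a['color'],cv2.COLOR_RGB2GRAY);u,v=proj(a,np.r_[p,.216]).round().astype(int);print(u,v)
for y in range(v-40,v+12,6):print(y,g[y,u-40:u+41:5])
E
```

```text
time: 15.9
ee_pos: [0.5681, -0.3234, 0.2716]
eef_rot: [0.128, 0.992, 0.001, -0.001]
ft_force: [-0.3, -0.3, 0.2]
width: 0.0612
grip_force: 0.0
handle in tool [-0.0008 -0.0021  0.0715]
256 211
171 [ 81  79  71  75 128 156 137 119 106 104 108 110 154 167 171 166 195]
177 [ 76  76  78  84 115 105 109 110 125 114 112 124 205 194 227 241 233]
183 [ 38  39  40  83 106  98 108  38  42  42 132 141 242 245 244 235 229]
189 [ 45  47  37  47  41  38  43  44  37  47 116 110 167 166 161 183 206]
195 [219 218 227  89  45  49  54  40  42  40 106  97 151 178 206  70  81]
201 [219 218 219 227 228 144  84  42  42  44  74  72 100 190 226 223 210]
207 [220 219 226 228 224 220  41  46  46  43  95 214 230 235 238 229 227]
213 [220 206 209 220 224 227  48  44  45  50  38 239 242 246 246 247 246]
219 [220 237 219 230 251 251  92  45  75  53 175 242 244 246  82 199 202]
```

```bash
python3 -m crank '[{"dx":0,"dy":-0.05,"dz":0.9,"ax":0,"ay":0,"az":0,"claw":-0.4},{"dx":0,"dy":0,"dz":0.9,"ax":0,"ay":0,"az":0,"claw":-0.4},{"dx":0,"dy":0,"dz":0.65,"ax":0,"ay":0,"az":0,"claw":-0.4},{"dx":0,"dy":0,"dz":0,"ax":0,"ay":0,"az":0,"claw":0.2},{"dx":0,"dy":0,"dz":0,"ax":0,"ay":0,"az":0,"claw":1},{"dx":0,"dy":0,"dz":0,"ax":0,"ay":0,"az":0,"claw":1},{"dx":0,"dy":0,"dz":0,"ax":0,"ay":0,"az":0,"claw":1},{"dx":0,"dy":0,"dz":0,"ax":0,"ay":0,"az":0,"claw":1}]' 18; python3 -m crank '[{"dx":0,"dy":0,"dz":0,"ax":0,"ay":0,"az":0,"claw":1},{"dx":0,"dy":0,"dz":0,"ax":0,"ay":0,"az":0,"claw":1},{"dx":0,"dy":0,"dz":0,"ax":0,"ay":0,"az":0,"claw":1}]'
cat > path.py <<'E'
import plan,sys
from plan import *
from scipy.ndimage import gaussian_filter1d
def clear(A,Q):
    e,l,n,h=geom(A,Q);d=lambda p,o:np.linalg.norm(p-o,axis=-1);c=[]
    for o,ro in((tin,.0795),(glue,.0255),(s0,.013)):c+=[d(l,o)-ro-.0525,d(n,o)-ro-.012,d(h,o)-ro-.012]
    return np.min(c,0)
cl=clear(AA,QQ);rr=np.linalg.norm(H,axis=-1);cl[(rr<.42)|(rr>.82)|(H[...,1]<-.36)|(H[...,0]>.6)]=-1;plan.cl=cl
st=r.read_state();p=st['ee_pos'][:2];v=p-s0;D=np.hypot(*v);L2=.302
q=np.arccos((D*D-.28**2-L2**2)/(2*.28*L2));A0=(np.arctan2(v[1],v[0])+np.arctan2(L2*np.sin(q),.28+L2*np.cos(q)))%(2*np.pi)
P=go((A0,q),(ag,qg));P=gaussian_filter1d(P,4,axis=0,mode='nearest');h=geom(P[:,0],P[:,1])[3]
s=np.r_[0,np.cumsum(np.linalg.norm(np.diff(h,axis=0),axis=1))];n=int(np.ceil(s[-1]/.02));k=np.linspace(0,s[-1],n+1)
w=np.c_[np.interp(k,s,h[:,0]),np.interp(k,s,h[:,1])];cc=np.interp(k,s,clear(P[:,0],P[:,1]))
R=Ro.from_quat(st['eef_rot']).as_matrix()[:2,:2]
print(A0,q,p,st['width'],s[-1],n)
for i in range(n):print(w[i+1].round(3),(R.T@(w[i+1]-w[i])/.03).round(2),cc[i+1].round(3))
E
python3 path.py
```

```text
time: 16.62
ee_pos: [0.5682, -0.3274, 0.2009]
eef_rot: [0.129, 0.992, -0.0, 0.001]
ft_force: [0.1, -0.1, 0.3]
width: 0.0352
grip_force: 0.0
time: 16.87
ee_pos: [0.5676, -0.3267, 0.1993]
eef_rot: [0.129, 0.992, 0.0, 0.0]
ft_force: [-0.7, 1.1, 4.0]
width: 0.0163
grip_force: 17.3
4.846667261731493 2.6734331379267497 [ 0.5676 -0.3267] 0.0162682393039363 0.5368310654805034 27
[ 0.572 -0.299] [0.13 0.65] 0.051
[ 0.573 -0.279] [0.14 0.65] 0.045
[ 0.567 -0.261] [0.34 0.55] 0.037
[ 0.553 -0.247] [0.57 0.34] 0.026
[ 0.539 -0.232] [0.57 0.34] 0.019
[ 0.527 -0.217] [0.54 0.39] 0.017
[ 0.515 -0.201] [0.52 0.41] 0.017
[ 0.503 -0.185] [0.53 0.4 ] 0.014
[ 0.49 -0.17] [0.53 0.4 ] 0.015
[ 0.479 -0.154] [0.52 0.41] 0.02
[ 0.467 -0.137] [0.51 0.43] 0.029
[ 0.456 -0.121] [0.5  0.44] 0.038
[ 0.447 -0.103] [0.46 0.48] 0.049
[ 0.439 -0.085] [0.4  0.53] 0.06
[ 0.433 -0.066] [0.35 0.56] 0.072
[ 0.429 -0.047] [0.3  0.59] 0.084
[ 0.426 -0.027] [0.26 0.61] 0.097
[ 0.425 -0.007] [0.22 0.63] 0.11
[0.425 0.013] [0.17 0.64] 0.122
[0.426 0.033] [0.13 0.65] 0.135
[0.429 0.052] [0.06 0.66] 0.143
[0.436 0.071] [-0.05  0.66] 0.151
[0.447 0.087] [-0.23  0.62] 0.157
[0.462 0.1  ] [-0.38  0.54] 0.16
[0.48 0.11] [-0.47  0.47] 0.162
[0.498 0.118] [-0.52  0.41] 0.163
[0.517 0.124] [-0.56  0.35] 0.164
```

```bash
python3 -m crank '[{"dx":0.05,"dy":0.47,"dz":0,"ax":0,"ay":0,"az":0,"claw":1},{"dx":0.05,"dy":0.47,"dz":0,"ax":0,"ay":0,"az":0,"claw":1},{"dx":0.14,"dy":0.65,"dz":0,"ax":0,"ay":0,"az":0,"claw":1},{"dx":0.34,"dy":0.55,"dz":0,"ax":0,"ay":0,"az":0,"claw":1},{"dx":0,"dy":0,"dz":0,"ax":0,"ay":0,"az":0,"claw":1}]';python3 path.py | head -14
```

```text
time: 17.28
ee_pos: [0.5677, -0.2569, 0.1993]
eef_rot: [0.128, 0.992, 0.001, 0.0]
ft_force: [-0.4, 4.4, 1.3]
width: 0.0162
grip_force: 17.7
4.32775021856475 2.662433921432716 [ 0.5677 -0.2569] 0.01624812406898047 0.46706101709162196 24
[ 0.546 -0.24 ] [0.59 0.28] 0.022
[ 0.533 -0.225] [0.54 0.35] 0.017
[ 0.521 -0.21 ] [0.51 0.4 ] 0.017
[ 0.51  -0.194] [0.51 0.4 ] 0.016
[ 0.498 -0.179] [0.52 0.39] 0.014
[ 0.486 -0.164] [0.51 0.4 ] 0.016
[ 0.475 -0.148] [0.5  0.41] 0.023
[ 0.463 -0.132] [0.49 0.42] 0.032
[ 0.453 -0.115] [0.48 0.44] 0.042
[ 0.444 -0.098] [0.43 0.48] 0.052
[ 0.437 -0.08 ] [0.37 0.53] 0.064
[ 0.432 -0.061] [0.33 0.56] 0.075
[ 0.428 -0.042] [0.29 0.58] 0.087
```

```bash
python3 -m crank '[{"dx":0.42,"dy":0.18,"dz":0,"ax":0,"ay":0,"az":0,"claw":1},{"dx":0.42,"dy":0.18,"dz":0,"ax":0,"ay":0,"az":0,"claw":1},{"dx":0.54,"dy":0.35,"dz":0,"ax":0,"ay":0,"az":0,"claw":1},{"dx":0.51,"dy":0.4,"dz":0,"ax":0,"ay":0,"az":0,"claw":1},{"dx":0,"dy":0,"dz":0,"ax":0,"ay":0,"az":0,"claw":1}]';python3 path.py | head -12
```

```text
time: 17.7
ee_pos: [0.5196, -0.2124, 0.1992]
eef_rot: [0.129, 0.992, 0.001, -0.0]
ft_force: [-1.5, 2.2, -1.5]
width: 0.0159
grip_force: 18.0
4.0247278248101335 2.440946146533803 [ 0.5196 -0.2124] 0.015877945256895388 0.4025963755222641 21
[ 0.506 -0.19 ] [0.48 0.42] 0.014
[ 0.494 -0.175] [0.51 0.39] 0.014
[ 0.483 -0.159] [0.5 0.4] 0.018
[ 0.472 -0.144] [0.49 0.41] 0.025
[ 0.461 -0.128] [0.48 0.42] 0.034
[ 0.451 -0.112] [0.46 0.44] 0.044
[ 0.443 -0.094] [0.41 0.49] 0.055
[ 0.436 -0.076] [0.36 0.53] 0.066
[ 0.431 -0.058] [0.32 0.56] 0.077
[ 0.428 -0.039] [0.28 0.58] 0.089
[ 0.426 -0.02 ] [0.24 0.59] 0.101
```

```bash
python3 -m crank '[{"dx":0.32,"dy":0.31,"dz":0,"ax":0,"ay":0,"az":0,"claw":1},{"dx":0.32,"dy":0.31,"dz":0,"ax":0,"ay":0,"az":0,"claw":1},{"dx":0.51,"dy":0.39,"dz":0,"ax":0,"ay":0,"az":0,"claw":1},{"dx":0.5,"dy":0.4,"dz":0,"ax":0,"ay":0,"az":0,"claw":1},{"dx":0.49,"dy":0.41,"dz":0,"ax":0,"ay":0,"az":0,"claw":1},{"dx":0.48,"dy":0.42,"dz":0,"ax":0,"ay":0,"az":0,"claw":1},{"dx":0.46,"dy":0.44,"dz":0,"ax":0,"ay":0,"az":0,"claw":1},{"dx":0,"dy":0,"dz":0,"ax":0,"ay":0,"az":0,"claw":1}]';python3 path.py
```

```text
time: 18.37
ee_pos: [0.4515, -0.1104, 0.1991]
eef_rot: [0.128, 0.992, 0.001, -0.0]
ft_force: [-1.3, 3.0, -2.7]
width: 0.016
grip_force: 18.0
3.5620438647746835 2.0107297033173825 [ 0.4515 -0.1104] 0.015967180065836594 0.28002617554989084 15
[ 0.441 -0.088] [0.42 0.46] 0.058
[ 0.435 -0.07 ] [0.35 0.52] 0.07
[ 0.43  -0.052] [0.3  0.55] 0.081
[ 0.427 -0.033] [0.26 0.57] 0.093
[ 0.425 -0.015] [0.22 0.58] 0.105
[0.425 0.004] [0.18 0.6 ] 0.117
[0.425 0.022] [0.14 0.61] 0.129
[0.427 0.041] [0.09 0.62] 0.138
[0.431 0.059] [0.03 0.62] 0.146
[0.439 0.076] [-0.1   0.61] 0.153
[0.451 0.09 ] [-0.26  0.56] 0.158
[0.465 0.102] [-0.38  0.49] 0.16
[0.482 0.111] [-0.45  0.43] 0.162
[0.499 0.118] [-0.49  0.38] 0.163
[0.517 0.124] [-0.53  0.33] 0.164
```

```bash
python3 -m crank '[{"dx":-0.05,"dy":0.65,"dz":0,"ax":0,"ay":0,"az":0,"claw":1},{"dx":-0.05,"dy":0.65,"dz":0,"ax":0,"ay":0,"az":0,"claw":1},{"dx":-0.05,"dy":0.65,"dz":0,"ax":0,"ay":0,"az":0,"claw":1},{"dx":-0.05,"dy":0.65,"dz":0,"ax":0,"ay":0,"az":0,"claw":1},{"dx":-0.05,"dy":0.65,"dz":0,"ax":0,"ay":0,"az":0,"claw":1},{"dx":-0.05,"dy":0.65,"dz":0,"ax":0,"ay":0,"az":0,"claw":1},{"dx":-0.05,"dy":0.65,"dz":0,"ax":0,"ay":0,"az":0,"claw":1},{"dx":-0.05,"dy":0.65,"dz":0,"ax":0,"ay":0,"az":0,"claw":1}]';python3 -m crank '[{"dx":-0.05,"dy":0.6,"dz":0,"ax":0,"ay":0,"az":0,"claw":1},{"dx":-0.05,"dy":0.6,"dz":0,"ax":0,"ay":0,"az":0,"claw":1},{"dx":-0.05,"dy":0.6,"dz":0,"ax":0,"ay":0,"az":0,"claw":1},{"dx":-0.05,"dy":0.5,"dz":0,"ax":0,"ay":0,"az":0,"claw":1},{"dx":0,"dy":0,"dz":0,"ax":0,"ay":0,"az":0,"claw":1},{"dx":0,"dy":0,"dz":0,"ax":0,"ay":0,"az":0,"claw":1}]'
python3 - <<'E'
from plan import *
st=r.read_state();p=st['ee_pos'][:2];v=p-s0;D=np.hypot(*v);L2=.302
q=np.arccos((D*D-.28**2-L2**2)/(2*.28*L2));A0=np.arctan2(v[1],v[0])+np.arctan2(L2*np.sin(q),.28+L2*np.cos(q))
l=geom(np.array(A0),np.array(q))[1];g=geom(np.array(ag),np.array(qg))[3]
R=Ro.from_quat(st['eef_rot']).as_matrix()[:2,:2]
print('lens est',l,'case',C,'handle',p,'goal handle',g,'tool delta rows',R.T@(g-p)/.03)
b=snap('side');a=snap('wrist');import pickle;pickle.dump((a,b),open('w10.pkl','wb'))
# ring: dark-ish ellipse test against model at est. lens position, offset search in side view
gr=cv2.cvtColor(b['color'],cv2.COLOR_RGB2GRAY).astype(float);th=np.linspace(0,2*np.pi,90)
best=[]
for dx in np.arange(-.03,.031,.003):
  for dy in np.arange(-.03,.031,.003):
    def m(r_,z):
        P=np.array([proj(b,[l[0]+dx+r_*np.cos(t),l[1]+dy+r_*np.sin(t),z]) for t in th]);return cv2.remap(gr.astype(np.float32),P[:,0].astype(np.float32),P[:,1].astype(np.float32),1).mean()
    best.append((m(.048,.144)-.5*m(.040,.144)-.5*m(.058,.144),dx,dy))
best.sort();print(best[:5])
E
```

```text
time: 19.03
ee_pos: [0.5051, 0.0344, 0.199]
eef_rot: [0.13, 0.991, -0.0, -0.0]
ft_force: [-0.5, -3.1, 0.2]
width: 0.016
grip_force: 17.8
time: 19.53
ee_pos: [0.5278, 0.1014, 0.1989]
eef_rot: [0.129, 0.992, 0.001, -0.0]
ft_force: [-1.1, 3.3, 2.2]
width: 0.016
grip_force: 17.7
lens est [0.5105 0.0418] case [0.5192 0.0681] handle [0.5278 0.1014] goal handle [0.5355 0.1279] tool delta rows [-0.0223  0.9215]
[(np.float32(-114.05232), np.float64(0.0059999999999999915), np.float64(-0.006000000000000005)), (np.float32(-106.38634), np.float64(0.0059999999999999915), np.float64(-0.009000000000000005)), (np.float32(-98.73691), np.float64(0.0059999999999999915), np.float64(-0.003000000000000006)), (np.float32(-91.67584), np.float64(0.008999999999999994), np.float64(-0.006000000000000005)), (np.float32(-90.8961), np.float64(0.002999999999999989), np.float64(-0.006000000000000005))]
```

```bash
python3 -m crank '[{"dx":0.09,"dy":0.53,"dz":0,"ax":0,"ay":0,"az":0,"claw":1},{"dx":0.09,"dy":0.53,"dz":0,"ax":0,"ay":0,"az":0,"claw":1},{"dx":0,"dy":0,"dz":0,"ax":0,"ay":0,"az":0,"claw":1},{"dx":0,"dy":0,"dz":0,"ax":0,"ay":0,"az":0,"claw":1},{"dx":0,"dy":0,"dz":0,"ax":0,"ay":0,"az":0,"claw":1}]'
cat > ring.py <<'E'
from h import *
C=np.load('case.npy')
b=snap('side');gr=cv2.cvtColor(b['color'],cv2.COLOR_RGB2GRAY).astype(np.float32);th=np.linspace(0,2*np.pi,90);best=[]
for dx in np.arange(-.03,.031,.002):
  for dy in np.arange(-.03,.031,.002):
    def m(r_,z):
        P=np.array([proj(b,[C[0]+dx+r_*np.cos(t),C[1]+dy+r_*np.sin(t),z]) for t in th],np.float32);return cv2.remap(gr,P[:,0],P[:,1],1).mean()
    best.append((float(m(.048,.144)-.5*m(.040,.144)-.5*m(.058,.144)),dx.round(3),dy.round(3)))
best.sort();print('lens minus case',best[:3],r.read_state()['ee_pos'])
E
python3 ring.py
```

```text
time: 20.05
ee_pos: [0.5301, 0.132, 0.199]
eef_rot: [0.129, 0.992, 0.0, -0.0]
ft_force: [0.0, 4.5, -2.1]
width: 0.016
grip_force: 17.9
lens minus case [(-112.84898376464844, np.float64(0.002), np.float64(-0.002)), (-112.20693969726562, np.float64(0.002), np.float64(-0.004)), (-106.74405670166016, np.float64(0.002), np.float64(0.0))] [0.53012259 0.13190969 0.19899155]
```

The lens is within about 4 mm of the case's middle. I release the handle and rise.

```bash
python3 -m crank '[{"dx":0,"dy":0,"dz":0,"ax":0,"ay":0,"az":0,"claw":-0.2},{"dx":0,"dy":0,"dz":0,"ax":0,"ay":0,"az":0,"claw":-0.2},{"dx":0,"dy":0,"dz":0,"ax":0,"ay":0,"az":0,"claw":-0.2},{"dx":0,"dy":0,"dz":0,"ax":0,"ay":0,"az":0,"claw":-0.2},{"dx":0,"dy":0,"dz":-0.3,"ax":0,"ay":0,"az":0,"claw":-0.2},{"dx":0,"dy":0,"dz":-1,"ax":0,"ay":0,"az":0,"claw":-0.2},{"dx":0,"dy":0,"dz":-1,"ax":0,"ay":0,"az":0,"claw":-0.2},{"dx":0,"dy":0,"dz":-1,"ax":0,"ay":0,"az":0,"claw":-0.2}]';python3 -m crank '[{"dx":0,"dy":0,"dz":-1,"ax":0,"ay":0,"az":0,"claw":-0.2},{"dx":0,"dy":0,"dz":0,"ax":0,"ay":0,"az":0,"claw":-0.2},{"dx":0,"dy":0,"dz":0,"ax":0,"ay":0,"az":0,"claw":-0.2}]'
cat >> ring.py <<'E'
import pickle
ref=pickle.load(open('w8.pkl','rb'))[1]['color'].astype(int)   # lid open, before the swing
d=np.abs(b['color'].astype(int)-ref).sum(2)
xc=np.r_[np.cos(C[2]),np.sin(C[2]),0];yc=np.r_[-xc[1],xc[0],0]
for n,X in(('lid tab',np.r_[C[:2],0]+.06*xc+np.r_[0,0,.097]),('tape',[.537,.256,.04]),('oil',[.618,.2,.05]),('tub',[.65,.055,.04]),('mtape',[.607,.346,.02]),('tin',[.414,-.375,.1]),('glue',[.57,-.185,.08])):
    u,v=proj(b,X).astype(int);print(n,(u,v),'changed share',(d[v-8:v+9,u-8:u+9]>90).mean().round(2))
E
python3 ring.py
```

```text
time: 20.77
ee_pos: [0.5301, 0.1322, 0.2999]
eef_rot: [0.13, 0.992, -0.0, -0.0]
ft_force: [0.9, 1.0, -0.1]
width: 0.0511
grip_force: 0.0
time: 21.02
ee_pos: [0.5311, 0.1326, 0.3304]
eef_rot: [0.13, 0.992, 0.001, 0.002]
ft_force: [-0.0, -0.7, -0.7]
width: 0.0521
grip_force: 0.0
lens minus case [(-111.54557800292969, np.float64(0.002), np.float64(-0.002)), (-111.45374298095703, np.float64(0.002), np.float64(-0.004)), (-105.72137451171875, np.float64(0.002), np.float64(-0.006))] [0.5304823  0.13248706 0.32864735]
lid tab (np.int64(247), np.int64(202)) changed share 0.14
tape (np.int64(223), np.int64(185)) changed share 0.7
oil (np.int64(248), np.int64(188)) changed share 0.19
tub (np.int64(267), np.int64(212)) changed share 0.07
mtape (np.int64(236), np.int64(174)) changed share 0.31
tin (np.int64(227), np.int64(316)) changed share 0.11
glue (np.int64(266), np.int64(255)) changed share 0.01
```

```bash
python3 - <<'E'
from h import *
import pickle
a=snap('wrist');b=snap('side')
def yel(c): 
    h=cv2.cvtColor(c['color'],cv2.COLOR_RGB2HSV);return cv2.inRange(h,(20,150,90),(32,255,255))
m=yel(a);n,_,st,ce=cv2.connectedComponentsWithStats(m)
for k in range(1,n):
    if st[k,4]>80:print(st[k],ce[k].round(),atz(a,*ce[k],.06).round(3))
print('expect tape top',proj(a,[.533,.256,.066]))
ref=pickle.load(open('w8.pkl','rb'))[1]['color']
for row in(196,200,204,208,216):
    f=lambda im:''.join('#' if im[row,u].sum()<130 else '.' for u in range(228,262))
    print(row,f(ref),f(b['color']))
E
```

```text
[  70   72   52   40 1050] [95. 91.] [ 0.379 -0.057  0.06 ]
[ 58 102  20  18 204] [ 66. 111.] [ 0.393 -0.107  0.06 ]
[ 327  119   30   60 1070] [342. 145.] [0.537 0.253 0.06 ]
[215 230  39  13 142] [234. 236.] [0.631 0.067 0.06 ]
expect tape top [345.39587239 142.02840922]
196 #####............................. ..............#####...............
200 .................##..##........... .....#########....#..##...........
204 ...............########........... ...............########...........
208 ..............#########........... ..............#########...........
216 .................##............##. ########.....#...##............##.
```

```bash
python3 -c "
from bench import r
print(r.close_job())"
```

```text
the job is handed in; nothing more can be done
None
```

The job is handed in at about 21 s of the 64 s; the judge's result was not shown to me. By my last camera measurements, the tape measure stands upright on the bench to the left of the case, the lid is back on its stop, and the lens is centred over the open case to within about 4 mm. I saw no sign of the tin, bottles, tub or tape roll moving, though after the swing I checked them only by comparing pictures.

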